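Cash-office close: fill the coin caddy and send off the carton

TASK

Clear the counted coins: stand each full coin tube upright, setting it down without dropping it, in the caddy cup of its own colour. Set the coin carton down lengthwise on the upper half of the sloped lane, let go, and let it slide by itself down to the red stop. Leave the look-alikes, the open empty red tube and the green-capped glue stick, standing where they are.

Things in the scene. Friction and masses are not known exactly. Their poses are not given: they have to be found in the camera images.
- red_tube_c (a point): Full coin tube with a red foot and red cap, copper-coloured coins showing between them and one copper-coloured coin set flat in the middle of the cap. Upright round cylinder 34 mm in diameter, 80 mm tall, about 220 g, loose. The point is its centre, 40 mm above its underside; z points to the cap.
- green_tube_c (a point): Full coin tube with a green foot and green cap, silver-coloured coins showing between them and one silver-coloured coin set flat in the middle of the cap. Upright round cylinder 34 mm in diameter, 80 mm tall, about 220 g, loose. The point is its centre, 40 mm above its underside; z points to the cap.
- yellow_tube_c (a point): Full coin tube with a yellow foot and yellow cap, brass-coloured coins showing between them and one brass-coloured coin set flat in the middle of the cap. Upright round cylinder 34 mm in diameter, 80 mm tall, about 220 g, loose. The point is its centre, 40 mm above its underside; z points to the cap.
- empty_tube_c (a point): Look-alike: empty red tube, open at the top (a hollow red ring from above), no coins. 34 mm in diameter, 80 mm tall, upright, light and loose. The point is its centre, 40 mm above its underside. Not part of the job.
- glue_stick_c (a point): Look-alike: glue stick with a white body 32 mm in diameter (black foot) and a narrower plain green cap 24 mm in diameter, 84 mm tall, upright, light and loose. The point is its centre, 42 mm above its underside. Not part of the job.
- carton_c (a point): Brown cardboard coin carton with a blue band around its middle, 90 mm long (x) x 50 mm wide (y) x 56 mm tall (z), about 400 g, loose, lying on the table. The point is its centre, 28 mm above its underside.
- red_cup: Square open red cup, fixed, one of three in a row 75 mm apart in the black caddy, in any colour order. Outside 58 x 58 mm, 22 mm high; walls and floor 3 mm. Origin at the centre of its underside, 4 mm above the table. x along the row. A tube standing in it has its centre 43 mm above the cup's origin; fingers must stay above the rim.
- green_cup: Square open green cup, fixed, one of three in a row 75 mm apart in the black caddy, in any colour order. Outside 58 x 58 mm, 22 mm high; walls and floor 3 mm. Origin at the centre of its underside, 4 mm above the table. x along the row. A tube standing in it has its centre 43 mm above the cup's origin; fingers must stay above the rim.
- yellow_cup: Square open yellow cup, fixed, one of three in a row 75 mm apart in the black caddy, in any colour order. Outside 58 x 58 mm, 22 mm high; walls and floor 3 mm. Origin at the centre of its underside, 4 mm above the table. x along the row. A tube standing in it has its centre 43 mm above the cup's origin; fingers must stay above the rim.
- lane: Fixed sloped lane: slippery steel floor, 70 mm between blue side walls (12 mm high, 4 mm thick), red stop 40 mm high at the low end. +x points level to the raised end, y across, z up. Origin on the table below the middle of the stop's inner face. Floor is 20 mm above the table at the stop, rises at 28 degrees for 300 mm along the slope (265 mm in x). A carton let go on it slides down by itself.

How it is judged:
By the outcome, as a careful person would: the job done as asked, in the order asked, and still so for the second after the job is handed in, with the robot touching nothing.
It also fails if it takes over 93 s, if anything falls off the work surface, if the arm or the gripper's body presses on something with over 40 N, if the wrist force passes 120 N, or if a joint passes its speed limit or range.

ROBOT

A 7-joint arm with a two-finger parallel gripper is mounted at the origin on the work surface. World frame = base frame: x ahead of the robot, y to its left, z up, the work surface at z = 0. Lengths are in m, angles in rad, forces in N, time in s.
With the tool pointing down it reaches from about 0.425 to 0.875 m from the base axis. Payload 4.7 kg.
Tool frame: the origin (TCP) lies on the mounting face of the last link; the fingertips stand 182 mm ahead of it and the grasp point (between the pads) lies 164 mm ahead of it; x points along the fingers, y is the direction in which the jaws open and shut, and the axes are right-handed (so a half turn about x gives the same grasp; the last joint's range is limited). The gripper opens to 87 mm and grips with 3 to 60 N. Pads are 19 mm wide; open, the fingers measure 117 mm over their backs; the gripper's body (75 mm by 190 mm) begins 51 mm behind the grasp point.
Start: joints at [-1.178, 0.321, -0.07, 1.45, 0.023, 1.371, -0.057], TCP at [0.24, 0.604, 0.405] pointing down, gripper open.
Joint ranges: [-2.86, 2.86], [-0.3, 2.09], [-1.38, 1.24], [0.06, 2.45], [-1.56, 4.7], [0.09, 2.05], [-2.69, 2.69]. Speed limits (rad/s): [2.57, 2.57, 3.14, 3.14, 3.14, 3.14, 3.14].

INTERFACE

Orientations are given as a rotation vector (axis times angle).
In Python, from bench import monitor, get_image, ctrl gives the robot as it stands.
- The arm moves only by the shell command python3 -m creep 'ROWS' [FORCE]. ROWS is JSON, a list of rows, each a list of 7 numbers: the shift along the tool's x, y, z in mm, then the turn, a rotation vector about the tool's x, y, z in rad, then the finger opening in mm, from 0 to 87. A call has 1 to 5 rows; each row shifts and turns the commanded pose from where the row before left it, along the tool's axes as they then stand; what a row does not reach is not made up. A row lasts 1/10 s, in which the tool goes at most 50 mm and 8.59 degrees, less where a joint would pass 70% of its speed; a pose out of reach is approached as far as the arm can. A call is refused whole if a number of a shift passes 50 or a number of a turn 0.15, either way. A call with a gripper value outside its range is refused whole. The fingers move at their own pace and stop on an object; FORCE is the grip in N (left out, the last holds). Time passes only in rows, so rows that do not move let the fingers close. It gives the time, the measured TCP pose, the force and the opening at its end, in the units of the state.
- monitor.get_state(): the state, without advancing time (a new reading comes with each control period).
- get_image(name): name is "scene" or "top"; returns a dict with "img" (420x560x3 uint8, red, green, blue), "mtx" (3x3 intrinsics, pixels), "view" (4x4, takes a point from world to camera coordinates). Camera axes: x right, y up, looking along -z (the intrinsics and any distortion apply to the point x, -y, -z); pixel columns grow to the right and rows downward; lengths in m; the calibration is good to about 2 mm. A picture is of the moment at which its call begins. There is no depth.
- ctrl.close_job(): hands the job in, once; it reports no verdict.
The state is a dict: "time": time; "joint_positions": joint angles; "qd": joint speeds; "joint_torque": joint torques, N m; "position": TCP position; "tool_rot": TCP orientation; "ft_force": force on the tool from outside, world axes, zero at the start; "torque": the same for the moment, N m; "grip_width": opening from 0.0 (shut) to 1.0 (fully open).
Only numpy, scipy, OpenCV 4.12 (cv2) and the standard library are available. Lean on these libraries where they do the work, as an engineer would, in place of code of your own. Each camera call takes 0.05 s, during which the arm holds its last target.

## Working session

There is one attempt and no reset: what is moved stays moved. The work goes in short steps, Python scripts to look and compute and a shell command to move; the robot and the scene stay as the last step left them, time stands still between calls to the robot, and variables do not carry over. Pictures are saved under pics/ and viewed, and the job is handed in when it is done.

```bash
mkdir -p pics; ls; python3 - <<'E'
from bench import monitor,get_image,ctrl
import cv2,numpy as np
s=monitor.get_state();print({k:np.round(v,3) for k,v in s.items()})
for n in("scene","top"):
    r=get_image(n);cv2.imwrite(f"pics/{n}0.png",r["img"][:,:,::-1]);print({k:(np.round(v,4).tolist() if k!="img" else 0) for k,v in r.items()})
E
```

```text
pics
{'time': np.float64(0.0), 'joint_positions': array([-1.178,  0.322, -0.07 ,  1.452,  0.023,  1.371, -0.057]), 'qd': array([ 0.   ,  0.001, -0.002,  0.001,  0.001, -0.001, -0.   ]), 'joint_torque': array([-0.0000e+00, -4.9129e+01, -4.0400e-01, -3.1253e+01, -6.4000e-02,
        4.4000e-02,  0.0000e+00]), 'position': array([0.24 , 0.604, 0.404]), 'tool_rot': array([ 0.296,  1.551, -0.299]), 'ft_force': array([ 0.575, -0.745,  0.634]), 'torque': array([-0.022,  0.007, -0.032]), 'grip_width': np.float64(1.0)}
{'img': 0, 'mtx': [[431.7695, 0.0, 282.794], [0.0, 431.7695, 210.8259], [0.0, 0.0, 1.0]], 'view': [[0.4166, 0.9091, -0.0028, -0.2833], [-0.6208, 0.2868, 0.7296, 0.2847], [0.6641, -0.3022, 0.6839, -1.564], [0.0, 0.0, 0.0, 1.0]]}
{'img': 0, 'mtx': [[476.8628, 0.0, 275.435], [0.0, 476.8628, 218.1736], [0.0, 0.0, 1.0]], 'view': [[0.0089, -0.9999, 0.0091, 0.0476], [0.9911, 0.01, 0.1327, -0.5355], [-0.1328, 0.0078, 0.9911, -1.275], [0.0, 0.0, 0.0, 1.0]]}
```

View pics/scene0.png

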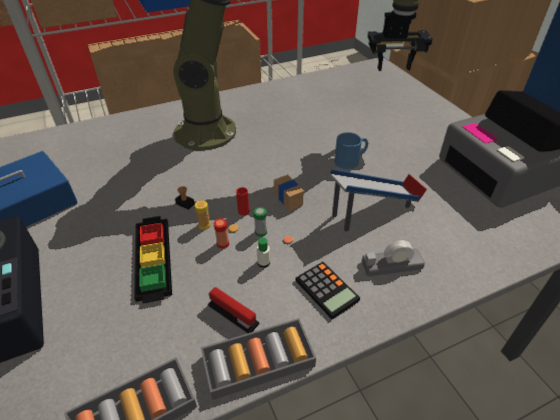

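View pics/top0.png

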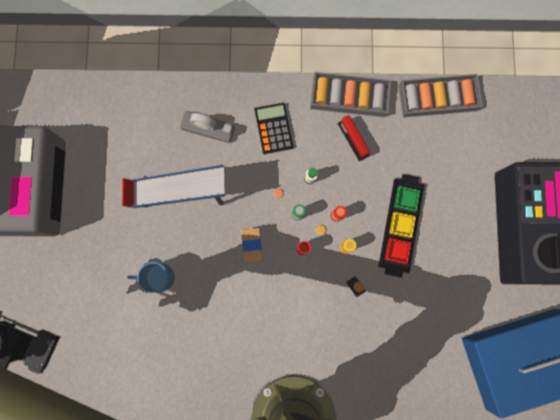

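The top view shows the lane with its stop at left (~127,192) and its raised end at (~225,182). The carton is at (252,245), and the full tubes are green (299,211), red (339,213) and yellow (348,245). The empty red tube is at (304,248) and the glue stick at (312,174). The cups are green (407,198), yellow (402,224) and red (397,250). Next I'll zoom in and measure.

```bash
cat > h.py <<'E'
import numpy as np,cv2
from bench import monitor,get_image
def ray(r,u,v):
    M=r["mtx"];V=np.array(r["view"]);d=np.array([(u-M[0][2])/M[0][0],-(v-M[1][2])/M[1][1],-1.])
    R=V[:3,:3];return -R.T@V[:3,3],R.T@d
def onz(r,u,v,z):
    c,d=ray(r,u,v);return c+d*(z-c[2])/d[2]
def proj(r,p):
    V=np.array(r["view"]);q=V[:3,:3]@p+V[:3,3];M=r["mtx"];return M[0][2]-M[0][0]*q[0]/q[2],M[1][2]+M[1][1]*q[1]/q[2]
def tri(r1,p1,r2,p2):
    c1,d1=ray(r1,*p1);c2,d2=ray(r2,*p2);d1/=np.linalg.norm(d1);d2/=np.linalg.norm(d2)
    A=np.stack([d1,-d2],1);t=np.linalg.lstsq(A,c2-c1,rcond=None)[0]
    a=c1+d1*t[0];b=c2+d2*t[1];return (a+b)/2,np.linalg.norm(a-b)
E
python3 - <<'E'
import cv2,numpy as np
a=cv2.imread("pics/top0.png")[150:300,100:440];cv2.imwrite("pics/topz1.png",cv2.resize(a[:, 110:],None,fx=3.4,fy=3.4,interpolation=cv2.INTER_CUBIC))
cv2.imwrite("pics/topz2.png",cv2.resize(a[:110,:140],None,fx=5,fy=5,interpolation=cv2.INTER_CUBIC))
b=cv2.imread("pics/scene0.png")[150:310,120:440];cv2.imwrite("pics/scz1.png",cv2.resize(b,None,fx=2.5,fy=2.5,interpolation=cv2.INTER_CUBIC))
E
```

```text
(no output)
```

View pics/topz1.png

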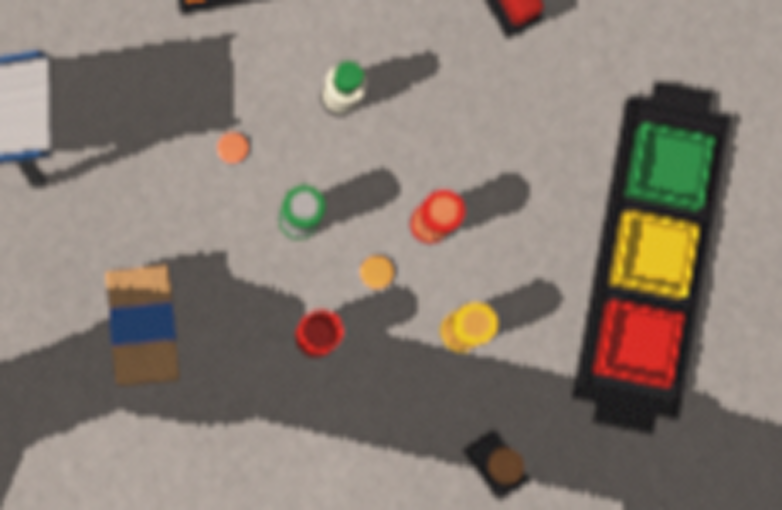

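View pics/topz2.png

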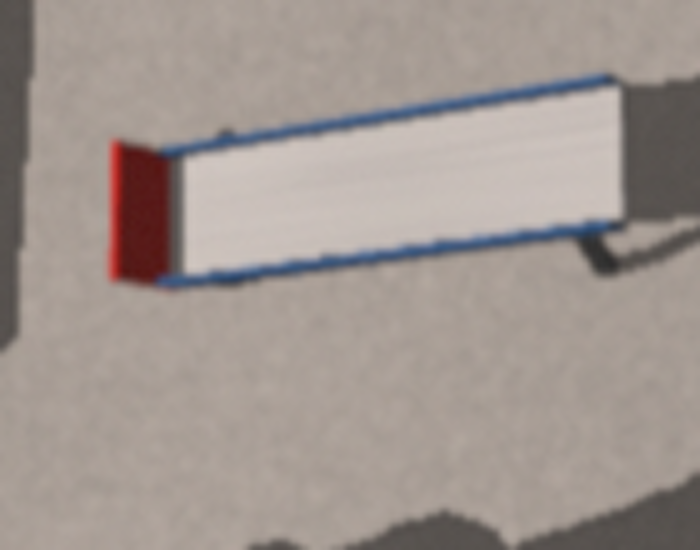

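View pics/scz1.png

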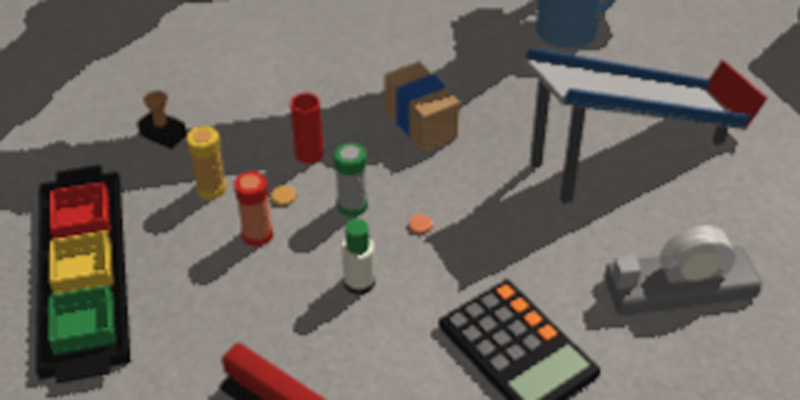

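```bash
cat > m.py <<'E'
from h import *
T=get_image("top");S=get_image("scene")
for r in(T,S): print("cam",-np.array(r["view"])[:3,:3].T@np.array(r["view"])[:3,3])
hs=cv2.cvtColor(T["img"],cv2.COLOR_RGB2HSV);hS=cv2.cvtColor(S["img"],cv2.COLOR_RGB2HSV)
z=lambda a,b:((a+.5)/3.4-.5+210,(b+.5)/3.4-.5+150)
s=lambda a,b:((a+.5)/2.5-.5+120,(b+.5)/2.5-.5+150)
for n,a,b,h in(("red",(444,211),(251,182),.08),("green",(305,208),(350,153),.08),("yel",(476,324),(203,133),.08),("empty",(320,331),(306,102),.08),("glue",(349,77),(357,229),.084)):
    p,e=tri(T,z(*a),S,s(*b));print(n,"tri",p.round(4),round(e,4),"top",onz(T,*z(*a),h)[:2].round(4),"sc",onz(S,*s(*b),h)[:2].round(4))
def comp(mask,roi):
    m=np.zeros_like(mask);x0,y0,x1,y1=roi;m[y0:y1,x0:x1]=mask[y0:y1,x0:x1]
    c=max(cv2.findContours(m,cv2.RETR_EXTERNAL,cv2.CHAIN_APPROX_NONE)[0],key=cv2.contourArea);return cv2.minAreaRect(c)
for n,lo,hi in(("red",0,9),("yel",18,34),("green",50,80)):
    m=((hs[...,0]>=lo)&(hs[...,0]<=hi)&(hs[...,1]>130)&(hs[...,2]>50)).astype(np.uint8)
    rc=comp(m,(375,170,435,275));q=cv2.boxPoints(rc)
    P=np.array([onz(T,*k,.026) for k in q]);print(n,"cup",onz(T,*rc[0],.026).round(4),np.linalg.norm(P-np.roll(P,1,0),axis=1).round(4),rc[2])
# carton
for c in((107,270),(167,265),(180,376),(116,384)): print("carton corner",onz(T,*z(*c),.056).round(4))
w=lambda a,b:((a+.5)/5-.5+100,(b+.5)/5-.5+150)
hh=.02+.3*np.sin(np.radians(28))
for nm,c,h in(("stop topL",(113,142),.06),("stop botL",(113,281),.06),("far hi",(615,76),hh+.011),("near hi",(615,227),hh+.011),("lowf",(165,153),.031),("lown",(160,285),.031)): print(nm,onz(T,*w(*c),h).round(4))
E
python3 m.py
```

```text
cam [0.36100664 0.0628818  1.33430843]
cam [ 1.33342446 -0.29683009  0.86105695]
red tri [ 0.5483 -0.1179  0.0816] 0.0025 top [ 0.5482 -0.1193] sc [ 0.5473 -0.1164]
green tri [ 0.5499 -0.009   0.0808] 0.0031 top [ 0.5495 -0.0105] sc [ 0.5496 -0.0072]
yel tri [ 0.4597 -0.1414  0.0856] 0.0021 top [ 0.4598 -0.1434] sc [ 0.4538 -0.1394]
empty tri [ 0.4534 -0.0214  0.0814] 0.0017 top [ 0.4532 -0.0223] sc [ 0.4522 -0.0201]
glue tri [ 0.6546 -0.044   0.0814] 0.0019 top [ 0.6537 -0.0447] sc [ 0.6572 -0.044 ]
red cup [ 0.4501 -0.2836  0.026 ] [0.068  0.0652 0.0684 0.0652] 11.309932708740234
yel cup [ 0.523  -0.2983  0.026 ] [0.0685 0.0673 0.0689 0.0672] 11.309932708740234
green cup [ 0.5958 -0.3136  0.026 ] [0.0657 0.0638 0.0661 0.0638] 11.309932708740234
carton corner [0.5018 0.145  0.056 ]
carton corner [0.5062 0.0975 0.056 ]
carton corner [0.4185 0.0861 0.056 ]
carton corner [0.4118 0.1363 0.056 ]
stop topL [0.6378 0.4705 0.06  ]
stop botL [0.5613 0.4665 0.06  ]
far hi [0.6498 0.1867 0.1718]
near hi [0.5733 0.1849 0.1718]
lowf [0.6381 0.4506 0.031 ]
lown [0.5639 0.4497 0.031 ]
```

```bash
cat > d.py <<'E'
# usage: d.py x y z jawdeg [tiltdeg about lane]  -> shift/turn in tool axes for grasp point target
import sys;from h import *
from scipy.spatial.transform import Rotation as Ro
s=monitor.get_state();R=Ro.from_rotvec(s["tool_rot"]).as_matrix();g=s["position"]+.164*R[:,0]
print("t",round(float(s["time"]),2),"grasp",g.round(4),"jawdeg",np.degrees(np.arctan2(R[1,1],R[0,1])).round(1),"approach",R[:,0].round(3),"F",s["ft_force"].round(1),"grip mm",round(87*float(s["grip_width"]),1),"q",s["joint_positions"].round(2))
if len(sys.argv)>4:
    x,y,z,j=map(float,sys.argv[1:5])
    if len(sys.argv)>5:
        a=np.array(eval(sys.argv[5]),float);a/=np.linalg.norm(a)
    else:a=np.array([0,0,-1.])
    jv=np.array([np.cos(np.radians(j)),np.sin(np.radians(j)),0]);jv-=a*(a@jv);jv/=np.linalg.norm(jv)
    if jv@R[:,1]<0: jv=-jv
    Rt=np.stack([a,jv,np.cross(a,jv)],1);tcp=np.array([x,y,z])-.164*a
    print("shift mm (current tool axes)",(R.T@(tcp-s["position"])*1000).round(1),"turn",Ro.from_matrix(R.T@Rt).as_rotvec().round(3), "shift in target axes",(Rt.T@(tcp-s["position"])*1000).round(1))
E
python3 d.py .548 -.118 .2 90; python3 d.py .548 -.118 .2 79
```

```text
t 0.2 grasp [0.2403 0.6036 0.2401] jawdeg 68.3 approach [-0.    -0.001 -1.   ] F [-0.6 -0.6  0. ] grip mm 86.8 q [-1.18  0.32 -0.07  1.45  0.02  1.37 -0.06]
shift mm (current tool axes) [  40.8 -556.8  552.7] turn [-0.379 -0.     0.001] shift in target axes [  40.1 -721.8  307.6]
t 0.2 grasp [0.2403 0.6036 0.2401] jawdeg 68.3 approach [-0.    -0.001 -1.   ] F [-0.6 -0.6  0. ] grip mm 86.8 q [-1.18  0.32 -0.07  1.45  0.02  1.37 -0.06]
shift mm (current tool axes) [  40.8 -556.8  552.7] turn [-0.187  0.     0.001] shift in target axes [  40.1 -649.8  439.7]
```

```bash
python3 -m creep '[[0,-35,35,0,0,0,65],[0,-35,35,0,0,0,65],[0,-35,35,0,0,0,65],[0,-35,35,0,0,0,65],[0,-35,35,0,0,0,65]]' 20; python3 -m creep '[[0,-35,35,0,0,0,65],[0,-35,35,0,0,0,65],[0,-35,35,0,0,0,65],[0,-35,35,0,0,0,65],[0,-35,35,0,0,0,65]]'; python3 -m creep '[[0,-35,35,0,0,0,65],[0,-35,35,0,0,0,65],[0,-35,35,0,0,0,65],[0,-35,35,0,0,0,65],[0,0,0,-0.15,0,0,65]]';python3 d.py .548 -.118 .2 79
```

```text
time: 0.7
position: [0.3387, 0.3745, 0.4047]
tool_rot: [0.297, 1.55, -0.297]
ft_force: [0.7, 0.1, 0.4]
grip_width: 0.754
time: 1.2
position: [0.4364, 0.1472, 0.4049]
tool_rot: [0.298, 1.55, -0.296]
ft_force: [0.7, 0.5, 1.3]
grip_width: 0.747
time: 1.7
position: [0.5154, -0.0402, 0.4051]
tool_rot: [0.183, 1.561, -0.189]
ft_force: [-0.9, 0.2, 0.6]
grip_width: 0.747
t 1.7 grasp [ 0.5156 -0.0408  0.2411] jawdeg 76.4 approach [ 0.002 -0.004 -1.   ] F [-0.9  0.2  0.6] grip mm 65.0 q [-0.52  0.03  0.56  1.8  -0.01  1.32  1.38]
shift mm (current tool axes) [ 41.5 -67.8  49.9] turn [-0.045  0.003  0.003] shift in target axes [ 41.1 -70.2  46.9]
```

```bash
python3 -m creep '[[0,0,0,-0.045,0,0,65],[10,-35,23,0,0,0,65],[10,-35,24,0,0,0,65],[0,0,0,0,0,0,65],[0,0,0,0,0,0,65]]';python3 d.py .548 -.118 .058 79
```

```text
time: 2.2
position: [0.5477, -0.1108, 0.3842]
tool_rot: [0.146, 1.567, -0.147]
ft_force: [0.2, 0.7, -0.4]
grip_width: 0.748
t 2.2 grasp [ 0.5475 -0.1109  0.2202] jawdeg 79.3 approach [-0.001 -0.    -1.   ] F [ 0.2  0.7 -0.4] grip mm 65.1 q [-0.42  0.15  0.63  1.73 -0.09  1.29  1.62]
shift mm (current tool axes) [162.2  -6.9   1.8] turn [ 0.006 -0.001  0.   ] shift in target axes [162.2  -7.    1.6]
```

```bash
python3 - <<'E'
from h import *
r=get_image("top");cv2.imwrite("pics/t1.png",cv2.resize(r["img"][150:300,230:430,::-1],None,fx=4,fy=4))
r=get_image("scene");cv2.imwrite("pics/s1.png",cv2.resize(r["img"][100:300,120:360,::-1],None,fx=3,fy=3))
E
```

```text
(no output)
```

View pics/s1.png

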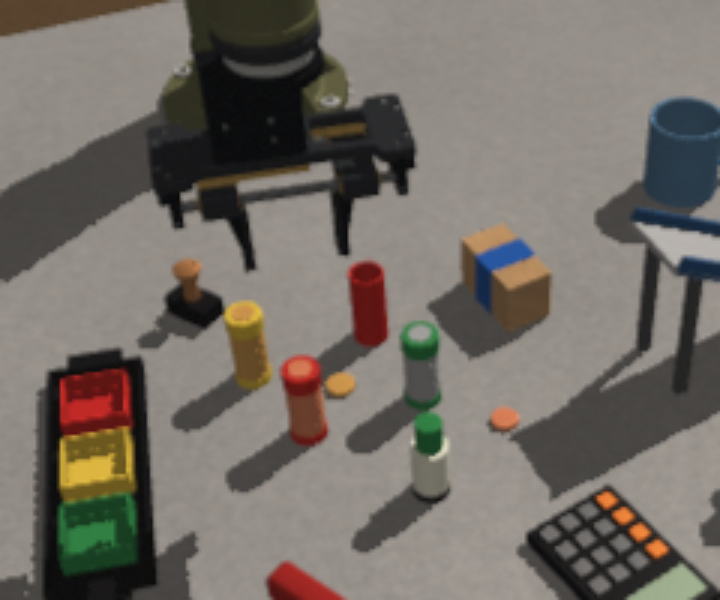

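The scene shows the open gripper hanging above the tubes with nothing disturbed. Its fingers, at about (245,262) and (343,248) in the crop, line up with the red tube's column. I'll descend on red.

```bash
python3 -m creep '[[30,-7,2,0,0,0,65],[40,0,0,0,0,0,65],[30,0,0,0,0,0,65],[20,0,0,0,0,0,65],[20,0,0,0,0,0,65]]'; python3 -m creep '[[12,0,0,0,0,0,65],[10,0,0,0,0,0,65],[0,0,0,0,0,0,65]]'; python3 d.py .548 -.118 .058 79
```

```text
time: 2.8
position: [0.5485, -0.1152, 0.244]
tool_rot: [0.143, 1.566, -0.141]
ft_force: [0.5, -0.1, 1.5]
grip_width: 0.743
time: 3.1
position: [0.5483, -0.1164, 0.222]
tool_rot: [0.144, 1.567, -0.143]
ft_force: [-0.3, 0.3, 0.4]
grip_width: 0.746
t 3.1 grasp [ 0.5481 -0.1163  0.058 ] jawdeg 79.5 approach [-0.001  0.001 -1.   ] F [-0.3  0.3  0.4] grip mm 64.9 q [-0.36  0.33  0.6   1.89 -0.23  0.98  1.73]
shift mm (current tool axes) [ 0.  -1.7  0. ] turn [ 0.009 -0.001 -0.   ] shift in target axes [ 0.  -1.7  0. ]
```

```bash
python3 -m creep '[[0,-1.5,0,0,0,0,45],[0,0,0,0,0,0,38],[0,0,0,0,0,0,25],[0,0,0,0,0,0,25],[0,0,0,0,0,0,25]]' 25; python3 -m creep '[[0,0,0,0,0,0,25],[0,0,0,0,0,0,25]]'; python3 d.py .4503 -.2855 .2 79
```

```text
time: 3.6
position: [0.5484, -0.1188, 0.2231]
tool_rot: [0.144, 1.565, -0.144]
ft_force: [-0.2, 0.2, 0.9]
grip_width: 0.382
time: 3.8
position: [0.5485, -0.1188, 0.2231]
tool_rot: [0.144, 1.565, -0.144]
ft_force: [-0.7, -0.9, 2.5]
grip_width: 0.383
t 3.8 grasp [ 0.5486 -0.1188  0.0591] jawdeg 79.5 approach [ 0.001 -0.    -1.   ] F [-0.7 -0.9  2.5] grip mm 33.3 q [-0.35  0.33  0.6   1.89 -0.23  0.98  1.74]
shift mm (current tool axes) [-141.  -181.8  -65.9] turn [ 0.008  0.001 -0.   ] shift in target axes [-140.9 -182.4  -64.5]
```

```bash
python3 -m creep '[[-10,0,0,0,0,0,25],[-30,0,0,0,0,0,25],[-40,0,0,0,0,0,25],[-40,0,0,0,0,0,25],[-15,0,0,0,0,0,25]]' 25; python3 d.py .4503 -.2855 .2 79; python3 - <<'E'
from h import *
S=get_image("scene");T=get_image("top")
cv2.imwrite("pics/s2.png",cv2.resize(S["img"][100:300,120:360,::-1],None,fx=3,fy=3))
cv2.imwrite("pics/t2.png",cv2.resize(T["img"][165:285,330:450,::-1],None,fx=5,fy=5,interpolation=cv2.INTER_CUBIC))
cv2.imwrite("pics/s2c.png",cv2.resize(S["img"][210:300,125:185,::-1],None,fx=6,fy=6,interpolation=cv2.INTER_CUBIC))
E
```

```text
time: 4.3
position: [0.5491, -0.1193, 0.3621]
tool_rot: [0.145, 1.56, -0.144]
ft_force: [0.7, -0.7, -0.8]
grip_width: 0.383
t 4.3 grasp [ 0.5501 -0.1193  0.1981] jawdeg 79.5 approach [ 0.006  0.    -1.   ] F [ 0.7 -0.7 -0.8] grip mm 33.3 q [-0.41  0.17  0.64  1.76 -0.11  1.24  1.65]
shift mm (current tool axes) [  -2.5 -181.5  -66.7] turn [ 0.008  0.006 -0.001] shift in target axes [  -1.9 -182.   -65.2]
```

View pics/s2.png

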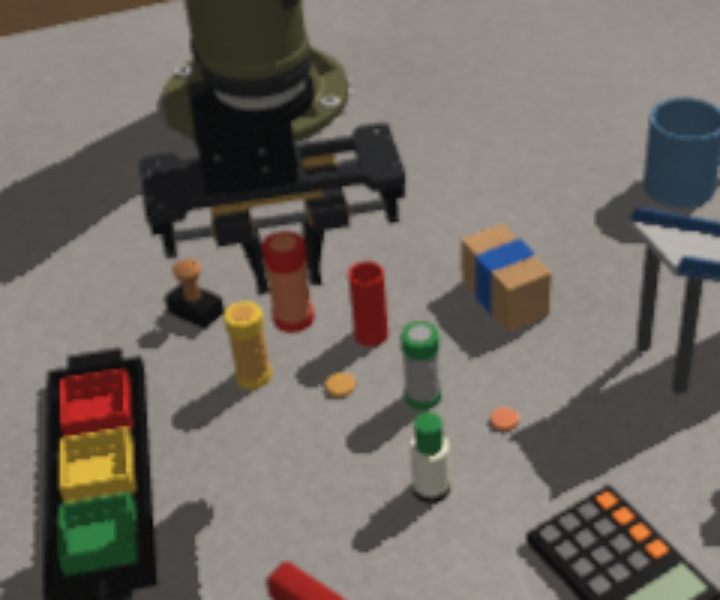

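View pics/s2c.png

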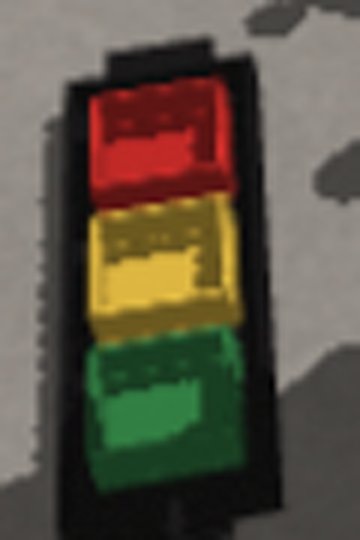

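View pics/t2.png

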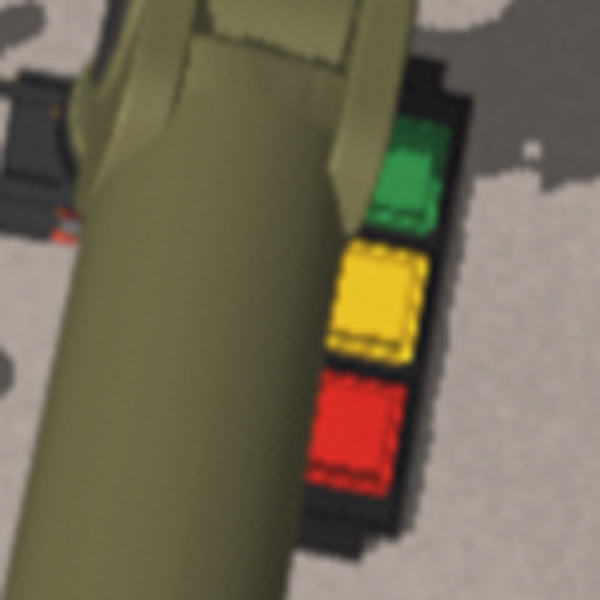

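The scene shows the red tube held upright, at (287,280) in the crop, with the yellow, empty, green and glue tubes still standing. The red cup rim centre is near (160,137) in the 6x crop and the yellow one near (163,257). I'll cross-check the cup positions from this view.

```bash
python3 - <<'E'
from h import *
S=get_image("scene")
z=lambda a,b:((a+.5)/6-.5+125,(b+.5)/6-.5+210)
for n,cs in(("red",((90,95),(222,78),(234,178),(91,195))),("yel",((90,213),(232,196),(241,300),(90,318))),("grn",((87,345),(240,328),(245,440),(92,462)))):
    P=np.array([onz(S,*z(*c),.026) for c in cs]);print(n,P.mean(0).round(4),np.linalg.norm(P-np.roll(P,1,0),axis=1).round(4))
E
```

```text
red [ 0.4504 -0.2842  0.026 ] [0.0638 0.0589 0.0653 0.0615]
yel [ 0.5227 -0.2979  0.026 ] [0.061  0.0606 0.0615 0.062 ]
grn [ 0.5973 -0.3128  0.026 ] [0.062  0.0623 0.0595 0.0597]
```

```bash
python3 -m creep '[[0,-45,-16,0,0,0,25],[0,-45,-16,0,0,0,25],[0,-45,-16,0,0,0,25],[0,-46,-17,0,0,0,25],[0,0,0,0.007,0.005,0,25]]'; python3 -m creep '[[0,0,0,0,0,0,25],[0,0,0,0,0,0,25]]'; python3 d.py .4505 -.285 .11 79
```

```text
time: 4.95
position: [0.4455, -0.2912, 0.3557]
tool_rot: [0.158, 1.575, -0.161]
ft_force: [-1.3, -0.5, -0.9]
grip_width: 0.382
time: 5.15
position: [0.4517, -0.2833, 0.356]
tool_rot: [0.15, 1.573, -0.147]
ft_force: [1.0, -0.0, -1.0]
grip_width: 0.386
t 5.15 grasp [ 0.4505 -0.2829  0.1921] jawdeg 79.2 approach [-0.007  0.002 -1.   ] F [ 1. -0. -1.] grip mm 33.5 q [-0.21  0.12  0.78  1.83 -0.09  1.24  1.98]
shift mm (current tool axes) [82.1 -2.  -0.2] turn [ 0.003 -0.008 -0.001] shift in target axes [82.  -1.9 -0.8]
```

```bash
python3 -m creep '[[30,-2,0,0,-0.005,0,25],[40,0,0,0,0,0,25],[25,0,0,0,0,0,25],[15,0,0,0,0,0,25],[0,0,0,0,0,0,25]]'; python3 d.py .4505 -.285 .066 79
```

```text
time: 5.65
position: [0.4507, -0.2849, 0.2454]
tool_rot: [0.149, 1.571, -0.147]
ft_force: [0.3, 0.6, -1.8]
grip_width: 0.384
t 5.65 grasp [ 0.4499 -0.2846  0.0814] jawdeg 79.2 approach [-0.005  0.002 -1.   ] F [ 0.3  0.6 -1.8] grip mm 33.4 q [-0.15  0.26  0.75  1.94 -0.21  1.02  2.08]
shift mm (current tool axes) [15.4 -0.2 -0.1] turn [ 0.004 -0.005 -0.001] shift in target axes [15.4 -0.2 -0.2]
```

```bash
python3 -m creep '[[6,0,0,0,-0.005,0,25],[4,0,0,0,0,0,25],[2,0,0,0,0,0,25],[1,0,0,0,0,0,25],[0,0,0,0,0,0,25]]'; python3 d.py .4505 -.285 .066 79
```

```text
time: 6.15
position: [0.4509, -0.2868, 0.2351]
tool_rot: [0.149, 1.56, -0.15]
ft_force: [-0.0, -0.4, -1.6]
grip_width: 0.384
t 6.15 grasp [ 0.4519 -0.2869  0.0711] jawdeg 79.1 approach [ 0.006 -0.001 -1.   ] F [-0.  -0.4 -1.6] grip mm 33.4 q [-0.14  0.28  0.75  1.95 -0.23  0.99  2.09]
shift mm (current tool axes) [ 5.1  1.7 -0.8] turn [ 0.001  0.006 -0.   ] shift in target axes [ 5.1  1.7 -0.8]
```

```bash
python3 -m creep '[[1,0,0,0,0,0,25],[1,0,0,0,0,0,25],[0,0,0,0,0,0,25]]'; python3 d.py .4505 -.285 .066 79;  python3 -m creep '[[1,0,0,0,0,0,25],[1,0,0,0,0,0,25],[0,0,0,0,0,0,25]]'; python3 d.py .4505 -.285 .066 79
```

```text
time: 6.45
position: [0.4508, -0.2867, 0.2327]
tool_rot: [0.149, 1.561, -0.15]
ft_force: [-0.4, 0.9, -1.6]
grip_width: 0.383
t 6.45 grasp [ 0.4516 -0.2868  0.0687] jawdeg 79.1 approach [ 0.005 -0.001 -1.   ] F [-0.4  0.9 -1.6] grip mm 33.4 q [-0.14  0.28  0.75  1.95 -0.23  0.99  2.09]
shift mm (current tool axes) [ 2.7  1.6 -0.6] turn [ 0.001  0.005 -0.   ] shift in target axes [ 2.7  1.6 -0.6]
time: 6.75
position: [0.4508, -0.2866, 0.2306]
tool_rot: [0.149, 1.561, -0.15]
ft_force: [-0.7, -0.4, -2.2]
grip_width: 0.382
t 6.75 grasp [ 0.4516 -0.2868  0.0666] jawdeg 79.1 approach [ 0.005 -0.001 -1.   ] F [-0.7 -0.4 -2.2] grip mm 33.2 q [-0.14  0.29  0.75  1.96 -0.23  0.98  2.1 ]
shift mm (current tool axes) [ 0.6  1.5 -0.6] turn [ 0.001  0.005 -0.   ] shift in target axes [ 0.6  1.5 -0.6]
```

```bash
for i in 1; do python3 -m creep '[[0.7,0,0,0,0,0,25],[0,0,0,0,0,0,25]]'; done; python3 d.py; python3 -m creep '[[0.7,0,0,0,0,0,25],[0,0,0,0,0,0,25]]'; python3 d.py
```

```text
time: 6.95
position: [0.4509, -0.2867, 0.2301]
tool_rot: [0.149, 1.56, -0.15]
ft_force: [-0.7, -0.4, -1.8]
grip_width: 0.38
t 6.95 grasp [ 0.4517 -0.2869  0.0661] jawdeg 79.1 approach [ 0.005 -0.001 -1.   ] F [-0.7 -0.4 -1.8] grip mm 33.1 q [-0.14  0.29  0.75  1.96 -0.24  0.98  2.1 ]
time: 7.15
position: [0.451, -0.2869, 0.23]
tool_rot: [0.15, 1.56, -0.15]
ft_force: [-2.0, 0.0, 4.7]
grip_width: 0.383
t 7.15 grasp [ 0.4519 -0.287   0.0661] jawdeg 79.1 approach [ 0.006 -0.001 -1.   ] F [-2.   0.   4.7] grip mm 33.3 q [-0.14  0.29  0.75  1.96 -0.24  0.98  2.1 ]
```

Force turned upward at the expected height (0.066), so the tube is on the cup floor. I'll release and retract.

```bash
python3 -m creep '[[0,0,0,0,0,0,38],[0,0,0,0,0,0,48],[0,0,0,0,0,0,55],[0,0,0,0,0,0,55],[0,0,0,0,0,0,55]]'; python3 -m creep '[[-20,0,0,0,0,0,55],[-40,0,0,0,0,0,55],[-50,0,0,0,0,0,55],[-30,0,0,0,0,0,55],[0,0,0,0,0,0,55]]'; python3 d.py .549 -.009 .19 79;  python3 - <<'E'
from h import *
S=get_image("scene");cv2.imwrite("pics/s3.png",cv2.resize(S["img"][100:300,120:360,::-1],None,fx=3,fy=3))
E
```

```text
time: 7.65
position: [0.4508, -0.2866, 0.2292]
tool_rot: [0.149, 1.561, -0.15]
ft_force: [-0.2, -0.2, -0.7]
grip_width: 0.618
time: 8.15
position: [0.4512, -0.2878, 0.3741]
tool_rot: [0.148, 1.552, -0.151]
ft_force: [-1.0, -0.1, 0.3]
grip_width: 0.632
t 8.15 grasp [ 0.4534 -0.2884  0.2101] jawdeg 79.1 approach [ 0.014 -0.003 -1.   ] F [-1.  -0.1  0.3] grip mm 55.0 q [-0.22  0.1   0.79  1.81 -0.08  1.25  1.97]
shift mm (current tool axes) [ 20.5 292.3  42.8] turn [0.001 0.014 0.001] shift in target axes [ 20.1 292.4  42.8]
```

View pics/s3.png

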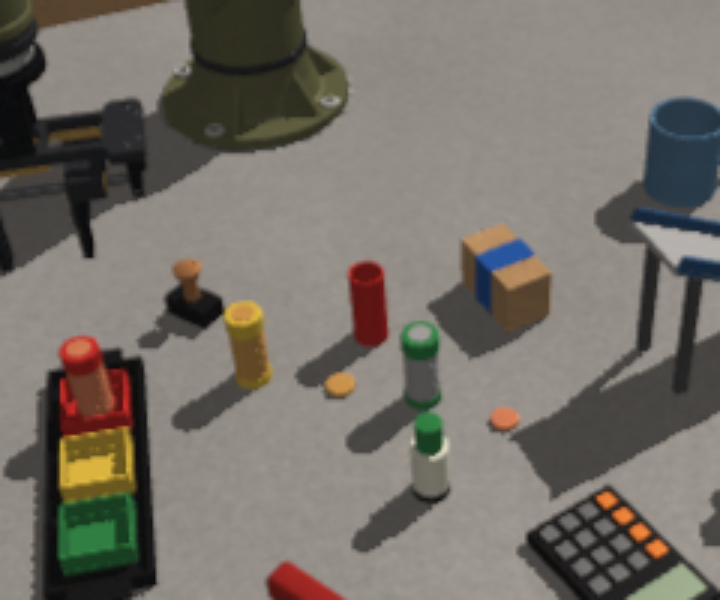

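```bash
python3 - <<'E'
from h import *
S=get_image("scene")
for p in((.4512,-.286,.087),(.4512,-.286,.047),(.4512,-.286,.007)): a=proj(S,np.array(p));print(np.round(((a[0]-120)*3,(a[1]-100)*3),1))
E
python3 - <<'E'
import cv2
a=cv2.imread("pics/s3.png");cv2.imwrite("pics/s3z.png",cv2.resize(a[310:460,20:180],None,fx=4,fy=4))
E
```

```text
[ 76.6 348.6]
[ 86.6 381.2]
[ 96.1 412.3]
```

View pics/s3z.png

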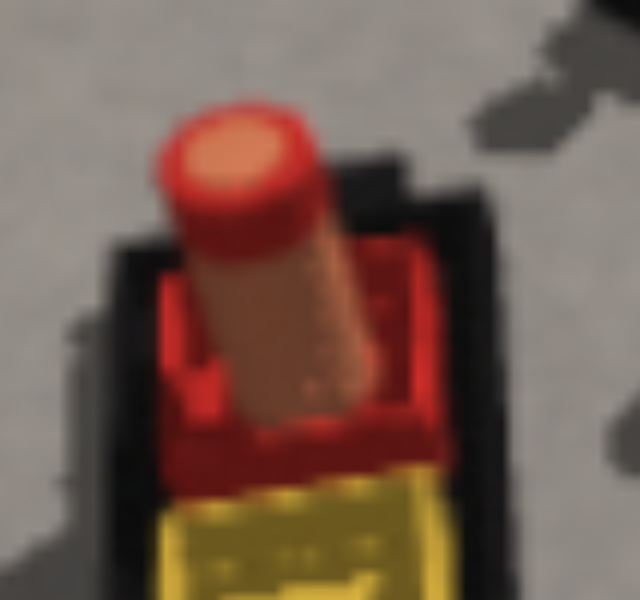

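The red tube stands upright in the red cup: its coin is at (78,348) in the crop, and an upright tube there would put it at (77,349). Next is green.

```bash
python3 -m creep '[[0,45,6,0,0.005,0,65],[0,48,7,0,0.005,0,65],[0,48,7,0,0,0,65],[0,48,7,0,0,0,65],[0,48,7,0,0,0,65]]';python3 -m creep '[[10,46,7,0,0,0,65],[0,4,0,0,0,0,65],[0,0,0,0,0,0,65],[0,0,0,0,0,0,65]]';python3 d.py .549 -.009 .058 79
```

```text
time: 8.75
position: [0.5282, -0.0583, 0.3673]
tool_rot: [0.15, 1.574, -0.15]
ft_force: [1.1, 0.3, 0.2]
grip_width: 0.746
time: 9.15
position: [0.5442, -0.0139, 0.358]
tool_rot: [0.15, 1.573, -0.152]
ft_force: [-0.1, -1.4, 0.2]
grip_width: 0.748
t 9.15 grasp [ 0.5431 -0.014   0.194 ] jawdeg 79.0 approach [-0.007 -0.    -1.   ] F [-0.1 -1.4  0.2] grip mm 65.0 q [-0.53  0.13  0.56  1.79 -0.07  1.24  1.42]
shift mm (current tool axes) [136.    6.    4.7] turn [-0.    -0.007  0.002] shift in target axes [136.    5.7   3.7]
```

```bash
python3 -m creep '[[20,6,4,0,-0.006,0,65],[40,0,0,0,0,0,65],[30,0,0,0,0,0,65],[22,0,0,0,0,0,65],[0,0,0,0,0,0,65]]';python3 -m creep '[[15,0,0,0,0,0,65],[9,0,0,0,0,0,65],[0,0,0,0,0,0,65]]';python3 d.py .549 -.009 .058 79
```

```text
time: 9.65
position: [0.5478, -0.0095, 0.2441]
tool_rot: [0.151, 1.571, -0.155]
ft_force: [-1.5, 0.5, -0.2]
grip_width: 0.744
time: 9.95
position: [0.5495, -0.0077, 0.2225]
tool_rot: [0.15, 1.566, -0.151]
ft_force: [0.2, -0.7, 0.6]
grip_width: 0.747
t 9.95 grasp [ 0.5495 -0.0078  0.0585] jawdeg 79.0 approach [-0. -0. -1.] F [ 0.2 -0.7  0.6] grip mm 65.0 q [-0.5   0.3   0.53  1.92 -0.18  0.97  1.49]
shift mm (current tool axes) [ 0.5 -1.4 -0.2] turn [ 0.001 -0.     0.   ] shift in target axes [ 0.5 -1.4 -0.2]
```

```bash
python3 -m creep '[[0,-1,0,0,0,0,45],[0,0,0,0,0,0,38],[0,0,0,0,0,0,25],[0,0,0,0,0,0,25],[0,0,0,0,0,0,25]]' 25; python3 -m creep '[[0,0,0,0,0,0,25],[0,0,0,0,0,0,25]]';python3 d.py; python3 -m creep '[[-10,0,0,0,0,0,25],[-30,0,0,0,0,0,25],[-40,0,0,0,0,0,25],[-40,0,0,0,0,0,25],[-20,0,0,0,0,0,25]]' 25; python3 d.py .5975 -.3145 .195 79
```

```text
time: 10.45
position: [0.5498, -0.0085, 0.2235]
tool_rot: [0.15, 1.564, -0.15]
ft_force: [0.0, -1.2, 1.8]
grip_width: 0.384
time: 10.65
position: [0.5498, -0.0085, 0.2235]
tool_rot: [0.15, 1.564, -0.15]
ft_force: [-0.5, -0.6, 1.6]
grip_width: 0.382
t 10.65 grasp [ 0.5501 -0.0085  0.0595] jawdeg 79.1 approach [ 0.001 -0.    -1.   ] F [-0.5 -0.6  1.6] grip mm 33.2 q [-0.5   0.3   0.53  1.92 -0.18  0.97  1.5 ]
time: 11.15
position: [0.5501, -0.0086, 0.3673]
tool_rot: [0.151, 1.56, -0.149]
ft_force: [0.9, -0.1, -2.1]
grip_width: 0.387
t 11.15 grasp [ 0.551  -0.0085  0.2033] jawdeg 79.1 approach [ 0.006  0.001 -1.   ] F [ 0.9 -0.1 -2.1] grip mm 33.6 q [-0.54  0.13  0.56  1.77 -0.08  1.25  1.41]
shift mm (current tool axes) [   8.3 -291.3  104.6] turn [ 0.001  0.006 -0.002] shift in target axes [   8.3 -291.2  104.9]
```

```bash
python3 -m creep '[[0,-42,15,0,0.005,0,25],[0,-42,15,0,0,0,25],[0,-42,15,0,0,0,25],[0,-42,15,0,0,0,25],[0,-42,15,0,0,0,25]]';python3 -m creep '[[8,-42,15,0,0,0,25],[0,-39,15,0,0,0,25],[0,0,0,0,0,0,25],[0,0,0,0,0,0,25]]';python3 d.py .5975 -.3145 .067 79
```

```text
time: 11.65
position: [0.5833, -0.2301, 0.3633]
tool_rot: [0.15, 1.57, -0.149]
ft_force: [0.9, 0.4, -1.6]
grip_width: 0.386
time: 12.05
position: [0.5968, -0.3152, 0.3545]
tool_rot: [0.152, 1.571, -0.152]
ft_force: [0.1, 0.3, -3.1]
grip_width: 0.384
t 12.05 grasp [ 0.5959 -0.3151  0.1905] jawdeg 78.9 approach [-0.005  0.001 -1.   ] F [ 0.1  0.3 -3.1] grip mm 33.4 q [-0.06  0.47  0.69  1.47 -0.3   1.32  2.03]
shift mm (current tool axes) [123.5   0.9   1.2] turn [-0.002 -0.005  0.   ] shift in target axes [123.5   0.9   0.6]
```

```bash
python3 -m creep '[[30,1,1,0,-0.005,0,25],[40,0,0,0,0,0,25],[25,0,0,0,0,0,25],[15,0,0,0,0,0,25],[5,0,0,0,0,0,25]]';python3 -m creep '[[3,0,0,0,0,0,25],[0,0,0,0,0,0,25]]';python3 d.py .5975 -.3145 .0665 79
```

```text
time: 12.55
position: [0.5987, -0.3112, 0.2384]
tool_rot: [0.15, 1.567, -0.147]
ft_force: [-0.8, 1.4, -1.5]
grip_width: 0.384
time: 12.75
position: [0.5991, -0.3132, 0.2381]
tool_rot: [0.149, 1.563, -0.15]
ft_force: [-0.1, -0.6, -1.6]
grip_width: 0.383
t 12.75 grasp [ 0.5996 -0.3133  0.0741] jawdeg 79.1 approach [ 0.003 -0.001 -1.   ] F [-0.1 -0.6 -1.6] grip mm 33.4 q [-0.03  0.56  0.64  1.58 -0.37  1.12  2.08]
shift mm (current tool axes) [ 7.6 -1.6 -1.4] turn [0.002 0.003 0.   ] shift in target axes [ 7.6 -1.6 -1.3]
```

```bash
python3 -m creep '[[2,-1,-1,0,0,0,25],[2,0,0,0,0,0,25],[1,0,0,0,0,0,25],[0,0,0,0,0,0,25]]';python3 d.py; python3 -m creep '[[1,0,0,0,0,0,25],[0,0,0,0,0,0,25]]'; python3 d.py;python3 -m creep '[[0.7,0,0,0,0,0,25],[0,0,0,0,0,0,25]]'; python3 d.py
```

```text
time: 13.15
position: [0.5974, -0.314, 0.2319]
tool_rot: [0.15, 1.565, -0.15]
ft_force: [-0.6, 0.4, -1.8]
grip_width: 0.385
t 13.15 grasp [ 0.5976 -0.314   0.0679] jawdeg 79.1 approach [ 0.001  0.    -1.   ] F [-0.6  0.4 -1.8] grip mm 33.5 q [-0.03  0.57  0.64  1.59 -0.37  1.11  2.08]
time: 13.35
position: [0.5974, -0.3139, 0.2308]
tool_rot: [0.15, 1.565, -0.15]
ft_force: [0.5, 0.5, -0.7]
grip_width: 0.384
t 13.35 grasp [ 0.5976 -0.314   0.0668] jawdeg 79.1 approach [ 0.001 -0.    -1.   ] F [ 0.5  0.5 -0.7] grip mm 33.4 q [-0.03  0.57  0.64  1.59 -0.37  1.11  2.08]
time: 13.55
position: [0.5975, -0.314, 0.2306]
tool_rot: [0.15, 1.564, -0.15]
ft_force: [-1.1, 0.1, 0.6]
grip_width: 0.389
t 13.55 grasp [ 0.5977 -0.3141  0.0666] jawdeg 79.1 approach [ 0.001 -0.    -1.   ] F [-1.1  0.1  0.6] grip mm 33.8 q [-0.03  0.57  0.64  1.59 -0.37  1.11  2.08]
```

Contact came at 0.0666, where expected. A small extra press to confirm, then release.

```bash
python3 -m creep '[[0.5,0,0,0,0,0,25],[0,0,0,0,0,0,25]]'; python3 -m creep '[[0,0,0,0,0,0,38],[0,0,0,0,0,0,48],[0,0,0,0,0,0,55],[0,0,0,0,0,0,55],[0,0,0,0,0,0,55]]'; python3 -m creep '[[-20,0,0,0,0,0,55],[-40,0,0,0,0,0,55],[-50,0,0,0,0,0,55],[-20,0,0,0,0,0,55],[0,0,0,0,0,0,55]]'; python3 d.py .459 -.1415 .19 79
```

```text
time: 13.75
position: [0.5975, -0.3141, 0.2306]
tool_rot: [0.15, 1.564, -0.15]
ft_force: [-2.0, 1.7, 5.7]
grip_width: 0.386
time: 14.25
position: [0.5974, -0.3139, 0.2295]
tool_rot: [0.15, 1.565, -0.15]
ft_force: [0.9, -0.1, -0.2]
grip_width: 0.613
time: 14.75
position: [0.5979, -0.315, 0.3643]
tool_rot: [0.148, 1.557, -0.152]
ft_force: [0.1, -1.0, 0.4]
grip_width: 0.635
t 14.75 grasp [ 0.5993 -0.3155  0.2003] jawdeg 79.1 approach [ 0.008 -0.003 -1.   ] F [ 0.1 -1.   0.4] grip mm 55.3 q [-0.06  0.46  0.69  1.46 -0.3   1.32  2.03]
shift mm (current tool axes) [   8.6  144.  -169.4] turn [0.001 0.009 0.002] shift in target axes [  10.3  143.8 -169.5]
```

```bash
python3 -m creep '[[0,29,-34,0,0.004,0,65],[0,29,-34,0,0.004,0,65],[0,29,-34,0,0,0,65],[0,29,-34,0,0,0,65],[5,28,-33,0,0,0,65]]';python3 -m creep '[[0,0,0,0,0,0,65],[0,0,0,0,0,0,65]]';python3 d.py .459 -.1415 .058 79;python3 - <<'E'
from h import *
S=get_image("scene");cv2.imwrite("pics/s4.png",cv2.resize(S["img"][100:300,120:360,::-1],None,fx=3,fy=3))
print([np.round(((a-120)*3,(b-100)*3)) for a,b in (proj(S,np.array((.5976,-.314,.087))),)])
E
```

```text
time: 15.25
position: [0.4572, -0.1389, 0.3544]
tool_rot: [0.15, 1.573, -0.149]
ft_force: [1.2, 0.1, 0.5]
grip_width: 0.743
time: 15.45
position: [0.4581, -0.1396, 0.3548]
tool_rot: [0.149, 1.573, -0.147]
ft_force: [-0.1, -0.3, 0.3]
grip_width: 0.75
t 15.45 grasp [ 0.4569 -0.1392  0.1908] jawdeg 79.2 approach [-0.007  0.002 -1.   ] F [-0.1 -0.3  0.3] grip mm 65.3 q [-0.42 -0.03  0.66  1.95  0.02  1.23  1.61]
shift mm (current tool axes) [132.7  -1.8   2.3] turn [ 0.004 -0.007 -0.001] shift in target axes [132.8  -1.7   1.3]
[array([ 79., 477.])]
```

View pics/s4.png

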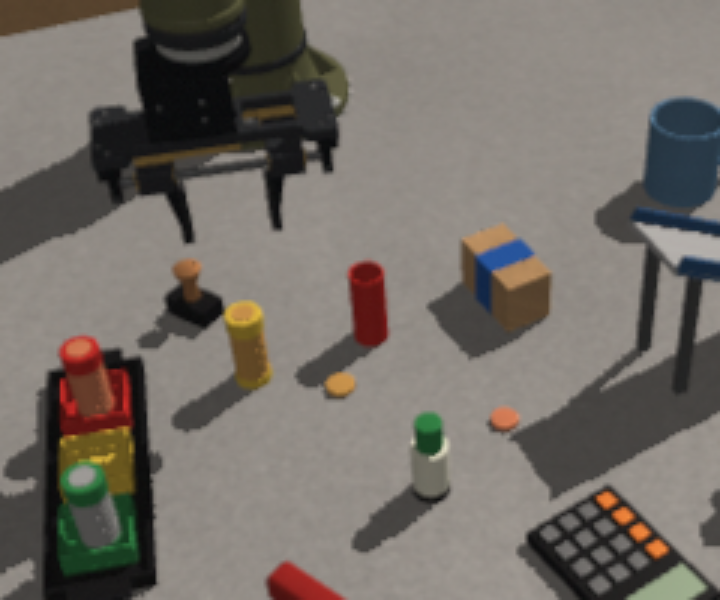

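The green tube stands in the green cup: its coin is at (82,478), predicted (79,477). I'll descend on yellow.

```bash
python3 -m creep '[[20,-1,1,0,-0.006,0,65],[40,0,0,0,0,0,65],[30,0,0,0,0,0,65],[20,0,0,0,0,0,65],[0,0,0,0,0,0,65]]';python3 -m creep '[[14,0,0,0,0,0,65],[8,0,0,0,0,0,65],[0,0,0,0,0,0,65]]';python3 d.py .459 -.1415 .058 79
```

```text
time: 16.0
position: [0.4583, -0.1427, 0.2426]
tool_rot: [0.15, 1.573, -0.154]
ft_force: [-0.3, -0.7, -0.1]
grip_width: 0.75
time: 16.3
position: [0.4591, -0.1418, 0.2228]
tool_rot: [0.15, 1.568, -0.15]
ft_force: [-0.2, 0.0, -0.0]
grip_width: 0.748
t 16.3 grasp [ 0.4587 -0.1418  0.0588] jawdeg 79.0 approach [-0.002 -0.    -1.   ] F [-0.2  0.  -0. ] grip mm 65.1 q [-0.38  0.16  0.67  2.08 -0.12  0.94  1.74]
shift mm (current tool axes) [ 0.8  0.3 -0.1] turn [ 0.001 -0.002  0.   ] shift in target axes [ 0.8  0.3 -0.1]
```

```bash
python3 -m creep '[[0,0,0,0,0,0,45],[0,0,0,0,0,0,38],[0,0,0,0,0,0,25],[0,0,0,0,0,0,25],[0,0,0,0,0,0,25]]' 25; python3 -m creep '[[0,0,0,0,0,0,25],[0,0,0,0,0,0,25]]';python3 d.py; python3 -m creep '[[-10,0,0,0,0,0,25],[-30,0,0,0,0,0,25],[-40,0,0,0,0,0,25],[-40,0,0,0,0,0,25],[-20,0,0,0,0,0,25]]' 25; python3 d.py .524 -.2995 .195 79
```

```text
time: 16.8
position: [0.4593, -0.1418, 0.2238]
tool_rot: [0.15, 1.566, -0.15]
ft_force: [-0.3, -0.5, 1.8]
grip_width: 0.383
time: 17.0
position: [0.4593, -0.1419, 0.2237]
tool_rot: [0.15, 1.566, -0.15]
ft_force: [-0.2, -0.6, 2.6]
grip_width: 0.383
t 17.0 grasp [ 0.4592 -0.1419  0.0597] jawdeg 79.1 approach [-0.  0. -1.] F [-0.2 -0.6  2.6] grip mm 33.3 q [-0.38  0.16  0.67  2.08 -0.12  0.94  1.74]
time: 17.5
position: [0.4597, -0.142, 0.3671]
tool_rot: [0.151, 1.562, -0.149]
ft_force: [0.4, -0.3, -2.3]
grip_width: 0.39
t 17.5 grasp [ 0.4603 -0.142   0.2031] jawdeg 79.1 approach [ 0.004  0.001 -1.   ] F [ 0.4 -0.3 -2.3] grip mm 34.0 q [-0.44 -0.05  0.67  1.93  0.03  1.24  1.6 ]
shift mm (current tool axes) [   8.3 -142.4   93. ] turn [ 0.001  0.003 -0.001] shift in target axes [   8.1 -142.3   93.2]
```

```bash
python3 -m creep '[[0,-36,23,0,0.003,0,25],[0,-36,23,0,0,0,25],[0,-36,23,0,0,0,25],[0,-34,24,0,0,0,25],[0,0,0,0,0,0,25]]';python3 -m creep '[[0,0,0,0,0,0,25],[0,0,0,0,0,0,25]]';python3 d.py .524 -.2995 .067 79
```

```text
time: 18.0
position: [0.5236, -0.3034, 0.3622]
tool_rot: [0.15, 1.572, -0.159]
ft_force: [-0.3, -0.3, -1.7]
grip_width: 0.38
time: 18.2
position: [0.5236, -0.2975, 0.3629]
tool_rot: [0.151, 1.57, -0.147]
ft_force: [0.2, 0.1, -2.6]
grip_width: 0.385
t 18.2 grasp [ 0.5228 -0.2971  0.1989] jawdeg 79.1 approach [-0.005  0.002 -1.   ] F [ 0.2  0.1 -2.6] grip mm 33.5 q [-0.19  0.31  0.81  1.66 -0.23  1.28  2.04]
shift mm (current tool axes) [131.9  -2.1   1.4] turn [ 0.002 -0.005 -0.002] shift in target axes [131.9  -1.8   0.8]
```

```bash
python3 -m creep '[[30,-2,1,0,-0.005,0,25],[40,0,0,0,0,0,25],[30,0,0,0,0,0,25],[18,0,0,0,0,0,25],[5,0,0,0,0,0,25]]';python3 -m creep '[[2,0,0,0,0,0,25],[0,0,0,0,0,0,25]]';python3 d.py .524 -.2995 .067 79
```

```text
time: 18.7
position: [0.5237, -0.2984, 0.2383]
tool_rot: [0.15, 1.568, -0.146]
ft_force: [0.3, 0.6, -2.3]
grip_width: 0.382
time: 18.9
position: [0.5248, -0.3005, 0.2394]
tool_rot: [0.149, 1.563, -0.149]
ft_force: [-0.2, -0.9, -1.3]
grip_width: 0.385
t 18.9 grasp [ 0.5253 -0.3005  0.0754] jawdeg 79.1 approach [ 0.003 -0.    -1.   ] F [-0.2 -0.9 -1.3] grip mm 33.5 q [-0.13  0.44  0.75  1.77 -0.34  1.06  2.12]
shift mm (current tool axes) [ 8.4  0.8 -1. ] turn [ 0.002  0.003 -0.   ] shift in target axes [ 8.4  0.8 -1. ]
```

```bash
python3 -m creep '[[3,0,0,0,0,0,25],[2,0,0,0,0,0,25],[1,0,0,0,0,0,25],[0,0,0,0,0,0,25]]';python3 d.py; python3 -m creep '[[1,0,0,0,0,0,25],[0,0,0,0,0,0,25]]'; python3 d.py;python3 -m creep '[[0.7,0,0,0,0,0,25],[0,0,0,0,0,0,25]]'; python3 d.py
```

```text
time: 19.3
position: [0.5243, -0.3009, 0.2322]
tool_rot: [0.15, 1.565, -0.15]
ft_force: [-0.5, -0.7, -1.7]
grip_width: 0.387
t 19.3 grasp [ 0.5244 -0.3009  0.0682] jawdeg 79.1 approach [ 0.001 -0.    -1.   ] F [-0.5 -0.7 -1.7] grip mm 33.7 q [-0.13  0.45  0.75  1.78 -0.35  1.05  2.13]
time: 19.5
position: [0.5243, -0.3009, 0.231]
tool_rot: [0.15, 1.565, -0.15]
ft_force: [-1.1, -0.1, -1.0]
grip_width: 0.384
t 19.5 grasp [ 0.5244 -0.3009  0.067 ] jawdeg 79.1 approach [ 0.001 -0.    -1.   ] F [-1.1 -0.1 -1. ] grip mm 33.4 q [-0.13  0.45  0.75  1.78 -0.35  1.05  2.13]
time: 19.7
position: [0.5243, -0.301, 0.2308]
tool_rot: [0.15, 1.564, -0.15]
ft_force: [-0.2, -0.4, 1.4]
grip_width: 0.386
t 19.7 grasp [ 0.5245 -0.301   0.0668] jawdeg 79.1 approach [ 0.001 -0.    -1.   ] F [-0.2 -0.4  1.4] grip mm 33.6 q [-0.13  0.45  0.75  1.78 -0.35  1.05  2.13]
```

```bash
python3 -m creep '[[0.5,0,0,0,0,0,25],[0,0,0,0,0,0,25]]'; python3 -m creep '[[0,0,0,0,0,0,38],[0,0,0,0,0,0,48],[0,0,0,0,0,0,55],[0,0,0,0,0,0,55],[0,0,0,0,0,0,55]]'; python3 -m creep '[[-20,0,0,0,0,0,55],[-40,0,0,0,0,0,55],[-50,0,0,0,0,0,55],[-20,0,0,0,0,0,55],[0,0,0,0,0,0,55]]'; python3 d.py .4596 .1162 .19 96.5
```

```text
time: 19.9
position: [0.5243, -0.3011, 0.2308]
tool_rot: [0.15, 1.564, -0.15]
ft_force: [-2.6, 1.3, 5.1]
grip_width: 0.385
time: 20.4
position: [0.5243, -0.3008, 0.2298]
tool_rot: [0.15, 1.565, -0.15]
ft_force: [0.4, -0.7, -0.5]
grip_width: 0.62
time: 20.9
position: [0.5249, -0.3019, 0.3639]
tool_rot: [0.148, 1.558, -0.151]
ft_force: [-0.8, -0.2, -0.8]
grip_width: 0.631
t 20.9 grasp [ 0.5261 -0.3023  0.1999] jawdeg 79.1 approach [ 0.008 -0.002 -1.   ] F [-0.8 -0.2 -0.8] grip mm 54.9 q [-0.19  0.31  0.81  1.65 -0.24  1.27  2.05]
shift mm (current tool axes) [   8.4  398.1 -143.5] turn [-0.304  0.008  0.002] shift in target axes [  9.9 422.8 -17.5]
```

```bash
python3 -m creep '[[0,0,0,-0.15,0.004,0,75],[0,0,0,-0.149,0.004,0,75],[0,44,-2,0,0,0,75],[0,47,-2,0,0,0,75],[0,47,-2,0,0,0,75]]';python3 -m creep '[[0,47,-2,0,0,0,75],[0,47,-2,0,0,0,75],[0,47,-2,0,0,0,75],[0,47,-2,0,0,0,75],[0,47,-2,0,0,0,75]]';python3 -m creep '[[8,47,-2,0,0,0,75],[0,0,0,0,0,0,75],[0,0,0,0,0,0,75]]';python3 d.py .4596 .1162 .038 96.5; python3 - <<'E'
from h import *
S=get_image("scene");cv2.imwrite("pics/s5.png",cv2.resize(S["img"][100:300,120:360,::-1],None,fx=3,fy=3))
print([np.round(((a-120)*3,(b-100)*3)) for a,b in (proj(S,np.array((.5244,-.301,.087))),)])
z=lambda a,b:((a+.5)/2.5-.5+120,(b+.5)/2.5-.5+150)
for c in((385,76),(421,62),(460,97),(412,113)):print(onz(S,*z(*c),.056).round(4))
E
```

```text
time: 21.4
position: [0.5024, -0.1629, 0.3585]
tool_rot: [-0.084, 1.578, 0.085]
ft_force: [1.0, 0.4, 0.1]
grip_width: 0.854
time: 21.9
position: [0.4668, 0.0701, 0.3594]
tool_rot: [-0.085, 1.577, 0.086]
ft_force: [1.1, -0.2, -0.4]
grip_width: 0.863
time: 22.2
position: [0.4601, 0.1157, 0.3511]
tool_rot: [-0.088, 1.578, 0.087]
ft_force: [0.3, -1.3, -0.5]
grip_width: 0.86
t 22.2 grasp [0.4586 0.1155 0.1871] jawdeg 96.4 approach [-0.009 -0.001 -1.   ] F [ 0.3 -1.3 -0.5] grip mm 74.8 q [-0.72 -0.03  0.42  1.95  0.01  1.22  1.37]
shift mm (current tool axes) [149.1   0.6   0.9] turn [-0.002 -0.009  0.   ] shift in target axes [149.1   0.5  -0.5]
[array([ 77., 410.])]
[0.4199 0.0898 0.056 ]
[0.4137 0.1397 0.056 ]
[0.4914 0.153  0.056 ]
[0.4936 0.0909 0.056 ]
```

View pics/s5.png

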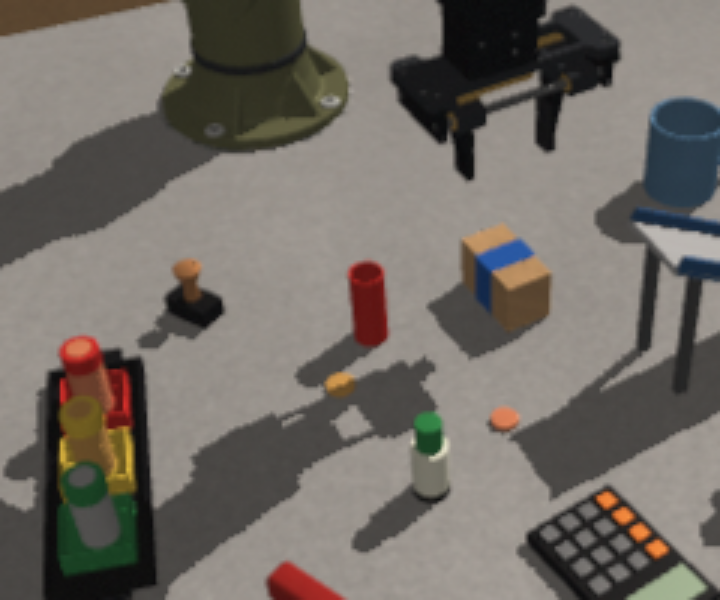

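All three tubes stand in their own cups (coins at (80,348), (81,411), (82,478)). The carton's top corners are at about (462,240), (503,226), (551,268) and (507,288) in the crop.

```bash
python3 - <<'E'
from h import *
S=get_image("scene")
a=cv2.resize(S["img"][165:220,260:320,::-1],None,fx=10,fy=10,interpolation=cv2.INTER_CUBIC);cv2.imwrite("pics/s5z.png",a)
z=lambda a,b:((a+.5)/3-.5+120,(b+.5)/3-.5+100)
P=np.array([onz(S,*z(*c),.056) for c in((462,240),(503,226),(551,268),(507,289))]);print(P.round(4),P.mean(0).round(4))
E
```

```text
[[0.418  0.0906 0.056 ]
 [0.4149 0.1366 0.056 ]
 [0.4929 0.151  0.056 ]
 [0.5029 0.0996 0.056 ]] [0.4572 0.1194 0.056 ]
```

View pics/s5z.png

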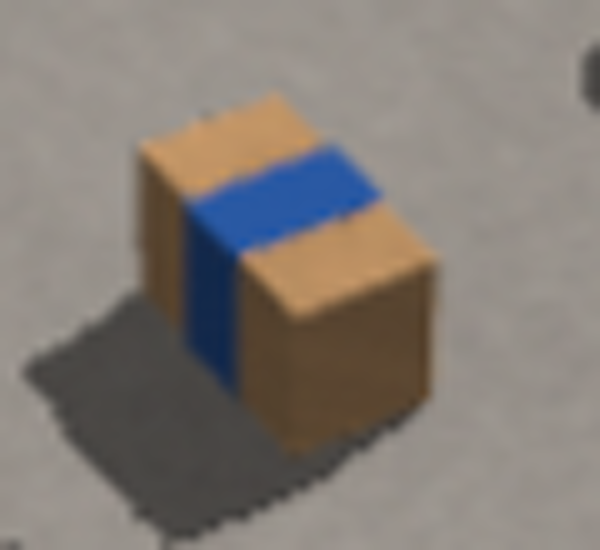

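```bash
python3 - <<'E'
from h import *
S=get_image("scene")
z=lambda a,b:((a+.5)/10-.5+260,(b+.5)/10-.5+165)
P=np.array([onz(S,*z(*c),.056) for c in((138,147),(280,92),(440,258),(296,318))]);print(P.round(4),P.mean(0).round(4))
print(np.linalg.norm(P-np.roll(P,1,0),axis=1));d=(P[2]+P[3]-P[0]-P[1]);print(np.degrees(np.arctan2(d[1],d[0])))
E
python3 d.py .459 .1175 .038 97.5
```

```text
[[0.4158 0.0905 0.056 ]
 [0.4098 0.1397 0.056 ]
 [0.4985 0.1489 0.056 ]
 [0.5048 0.1002 0.056 ]] [0.4572 0.1198 0.056 ]
[0.08950739 0.04958846 0.08924687 0.04907183]
6.062860014118923
t 22.35 grasp [0.4598 0.1132 0.188 ] jawdeg 96.1 approach [-0.008 -0.    -1.   ] F [ 0.8 -0.5  0.5] grip mm 75.0 q [-0.72 -0.03  0.42  1.95  0.01  1.22  1.37]
shift mm (current tool axes) [150.    4.4  -0.5] turn [-0.025 -0.008 -0.   ] shift in target axes [150.    4.5  -1.5]
```

```bash
python3 -m creep '[[20,4,-1,0,-0.008,0,80],[40,0,0,0,0,0,80],[35,0,0,0,0,0,80],[25,0,0,0,0,0,80],[0,0,0,0,0,0,80]]';python3 -m creep '[[15,0,0,0,0,0,80],[10,0,0,0,0,0,80],[0,0,0,0,0,0,80],[0,0,0,0,0,0,80]]';python3 d.py .4585 .118 .038 96.3
```

```text
time: 22.85
position: [0.4579, 0.1168, 0.2293]
tool_rot: [-0.084, 1.575, 0.081]
ft_force: [-0.6, 0.3, 0.3]
grip_width: 0.923
time: 23.25
position: [0.4599, 0.1185, 0.2083]
tool_rot: [-0.083, 1.567, 0.085]
ft_force: [1.2, 0.2, 0.1]
grip_width: 0.918
t 23.25 grasp [0.4602 0.1188 0.0443] jawdeg 96.2 approach [ 0.002  0.001 -1.   ] F [1.2 0.2 0.1] grip mm 79.9 q [-0.7   0.15  0.42  2.1  -0.08  0.9   1.44]
shift mm (current tool axes) [ 6.3 -0.4 -1.4] turn [-0.002  0.002 -0.001] shift in target axes [ 6.3 -0.4 -1.4]
```

```bash
python3 -m creep '[[5,0,-1,0,0,0,70],[0,0,0,0,0,0,60],[0,0,0,0,0,0,54],[0,0,0,0,0,0,40],[0,0,0,0,0,0,40]]' 35;python3 -m creep '[[0,0,0,0,0,0,40],[0,0,0,0,0,0,40],[0,0,0,0,0,0,40]]';python3 d.py;python3 -m creep '[[-10,0,0,0,0,0,40],[-30,0,0,0,0,0,40],[-45,0,0,0,0,0,40],[-50,0,0,0,0,0,40],[-40,0,0,0,0,0,40]]';python3 -m creep '[[-40,0,0,0,0,0,40],[0,0,0,0,0,0,40]]';python3 d.py
```

```text
time: 23.75
position: [0.4585, 0.1183, 0.2026]
tool_rot: [-0.085, 1.568, 0.085]
ft_force: [-1.1, -2.3, 0.8]
grip_width: 0.574
time: 24.05
position: [0.4586, 0.1183, 0.2026]
tool_rot: [-0.084, 1.568, 0.085]
ft_force: [1.0, -3.2, 3.1]
grip_width: 0.57
t 24.05 grasp [0.4588 0.1184 0.0386] jawdeg 96.2 approach [ 0.001  0.001 -1.   ] F [ 1.  -3.2  3.1] grip mm 49.6 q [-0.7   0.16  0.42  2.11 -0.08  0.89  1.45]
time: 24.55
position: [0.4578, 0.1187, 0.3802]
tool_rot: [-0.083, 1.567, 0.087]
ft_force: [1.3, 0.7, -4.3]
grip_width: 0.573
time: 24.75
position: [0.4593, 0.1189, 0.4234]
tool_rot: [-0.08, 1.558, 0.09]
ft_force: [0.9, 0.4, -2.9]
grip_width: 0.571
t 24.75 grasp [0.461  0.12   0.2595] jawdeg 96.2 approach [ 0.01   0.007 -1.   ] F [ 0.9  0.4 -2.9] grip mm 49.7 q [-0.74 -0.09  0.41  1.86  0.03  1.35  1.34]
```

```bash
python3 - <<'E'
from h import *
S=get_image("scene");T=get_image("top")
cv2.imwrite("pics/s6z.png",cv2.resize(S["img"][160:240,320:440,::-1],None,fx=6.5,fy=6.5,interpolation=cv2.INTER_CUBIC))
cv2.imwrite("pics/t6z.png",cv2.resize(T["img"][140:240,110:250,::-1],None,fx=5.5,fy=5.5,interpolation=cv2.INTER_CUBIC))
E
```

```text
(no output)
```

View pics/s6z.png

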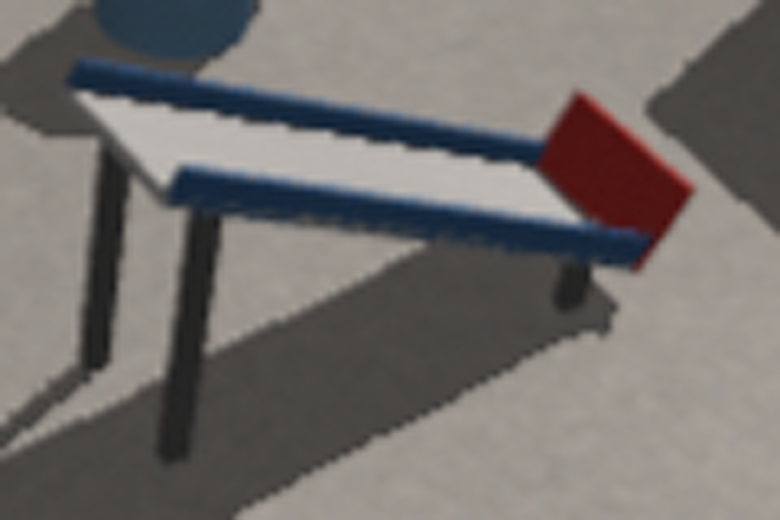

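View pics/t6z.png

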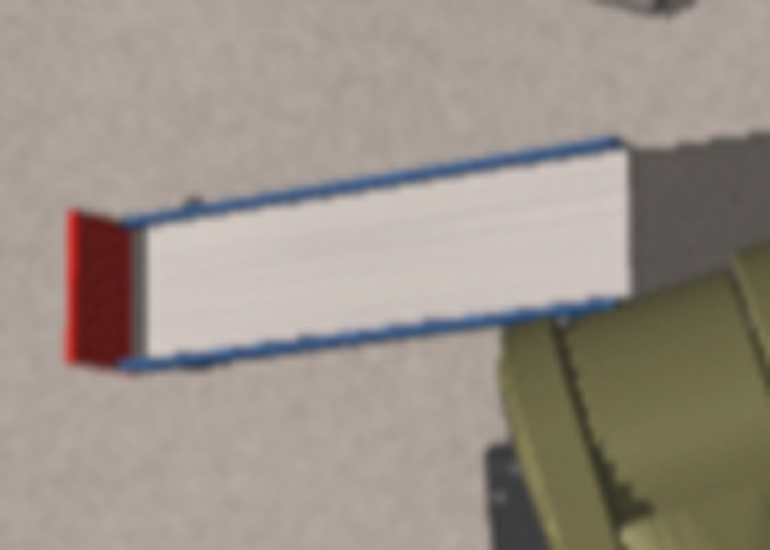

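```bash
python3 - <<'E'
from h import *
S=get_image("scene");T=get_image("top")
s=lambda a,b:((a+.5)/6.5-.5+320,(b+.5)/6.5-.5+160)
t=lambda a,b:((a+.5)/5.5-.5+110,(b+.5)/5.5-.5+140)
for n,a,b in(("robot hi",(614,300),(80,62)),("far hi",(614,139),(182,168)),("stop top far",(73,211),(692,190)),("stop top robot",(71,361),(578,91))):
    p,e=tri(T,t(*a),S,s(*b));print(n,p.round(4),round(e,4))
E
```

```text
robot hi [0.5752 0.1884 0.1735] 0.0005
far hi [0.6494 0.1906 0.1737] 0.0015
stop top far [0.6396 0.4713 0.0553] 0.0024
stop top robot [0.5633 0.4667 0.0582] 0.0008
```

```bash
python3 -m creep '[[0,0,0,0.149,0,0,40],[0,0,0,0.149,0,0,40],[0,0,0,0.149,0,0,40],[0,0,0,0.149,0,0,40],[0,0,0,0.149,0,0,40]]';python3 -m creep '[[0,0,0,0.149,0,0,40],[0,0,0,0.149,0,0,40],[0,0,0,0.149,0,0,40],[0,0,0,0.149,0,0,40],[0,0,0,0.149,0,0,40]]';python3 -m creep '[[0,0,0,0.149,0,0,40],[0,0,0,0,0,0,40],[0,0,0,0,0,0,40]]';python3 d.py .6078 .3 .26 2.24;python3 d.py .6078 .299 .2113 2.24 '[.0183,-.4691,-.8829]'
```

```text
time: 25.45
position: [0.4576, 0.1184, 0.4151]
tool_rot: [0.502, 1.514, -0.505]
ft_force: [0.9, -0.0, -3.5]
grip_width: 0.569
time: 25.95
position: [0.4576, 0.1185, 0.4151]
tool_rot: [1.072, 1.292, -1.076]
ft_force: [0.1, 0.1, -3.2]
grip_width: 0.568
time: 26.25
position: [0.4578, 0.1184, 0.416]
tool_rot: [1.176, 1.231, -1.178]
ft_force: [-0.6, -0.1, -4.3]
grip_width: 0.569
t 26.25 grasp [0.4576 0.1184 0.252 ] jawdeg 2.5 approach [-0.002 -0.    -1.   ] F [-0.6 -0.1 -4.3] grip mm 49.5 q [-0.67 -0.08  0.34  1.87  0.03  1.35 -0.29]
shift mm (current tool axes) [  -8.3  157.7 -174.9] turn [0.004 0.    0.002] shift in target axes [  -8.   156.9 -175.6]
t 26.25 grasp [0.4576 0.1184 0.252 ] jawdeg 2.5 approach [-0.002 -0.    -1.   ] F [-0.6 -0.1 -4.3] grip mm 49.5 q [-0.67 -0.08  0.34  1.87  0.03  1.35 -0.29]
shift mm (current tool axes) [  59.6  158.1 -250.9] turn [ 0.005 -0.489  0.   ] shift in target axes [ -65.3  156.9 -250.2]
```

```bash
python3 -m creep '[[0,26.3,-41.8,0,0,0,40],[0,26.3,-41.8,0,0,0,40],[0,26.3,-41.8,0,0,0,40],[0,26.3,-41.8,0,0,0,40],[0,26.3,-41.8,0,0,0,40]]';python3 -m creep '[[0,26.3,-41.8,0,0,0,40],[0,0,0,0,-0.12,0,40],[0,0,0,0,-0.12,0,40],[0,0,0,0,-0.12,0,40],[0,0,0,0,-0.12,0,40]]';python3 -m creep '[[0,0,0,0,0,0,40],[0,0,0,0,0,0,40]]';python3 d.py .6078 .299 .2113 2.24 '[.0183,-.4691,-.8829]'
```

```text
time: 26.75
position: [0.5819, 0.3345, 0.4166]
tool_rot: [1.177, 1.23, -1.177]
ft_force: [0.9, -0.4, -2.0]
grip_width: 0.57
time: 27.25
position: [0.6057, 0.3762, 0.4166]
tool_rot: [0.822, 0.861, -1.363]
ft_force: [-0.4, 1.0, -3.9]
grip_width: 0.569
time: 27.45
position: [0.6056, 0.3764, 0.4164]
tool_rot: [0.828, 0.866, -1.361]
ft_force: [0.1, 0.3, -3.2]
grip_width: 0.575
t 27.45 grasp [0.6086 0.3012 0.2707] jawdeg 2.4 approach [ 0.018 -0.458 -0.889] F [ 0.1  0.3 -3.2] grip mm 50.0 q [-0.9   0.58  0.35  1.14  0.22  1.7  -0.54]
shift mm (current tool axes) [ 53.8  -0.7 -27.3] turn [ 0.004 -0.012 -0.001] shift in target axes [ 53.4  -0.8 -28. ]
```

```bash
python3 -m creep '[[0,0,-10,0,-0.012,0,40],[15,-1,-18,0,0,0,40],[18,0,0,0,0,0,40],[0,0,0,0,0,0,40],[0,0,0,0,0,0,40]]';python3 d.py .6089 .2708 .1583 2.24 '[.0183,-.4691,-.8829]';python3 - <<'E'
from h import *
S=get_image("scene");T=get_image("top")
cv2.imwrite("pics/s7.png",cv2.resize(S["img"][100:240,300:460,::-1],None,fx=4,fy=4,interpolation=cv2.INTER_CUBIC))
cv2.imwrite("pics/t7.png",cv2.resize(T["img"][130:290,100:300,::-1],None,fx=3.5,fy=3.5,interpolation=cv2.INTER_CUBIC))
E
```

```text
time: 27.95
position: [0.6044, 0.3845, 0.3748]
tool_rot: [0.819, 0.853, -1.368]
ft_force: [-0.5, 0.8, -3.9]
grip_width: 0.569
t 27.95 grasp [0.6075 0.3072 0.2302] jawdeg 2.3 approach [ 0.019 -0.471 -0.882] F [-0.5  0.8 -3.9] grip mm 49.5 q [-0.91  0.61  0.34  1.19  0.22  1.65 -0.57]
shift mm (current tool axes) [80.5  0.  -1.4] turn [ 0.001  0.003 -0.   ] shift in target axes [80.5  0.  -1.2]
```

View pics/s7.png

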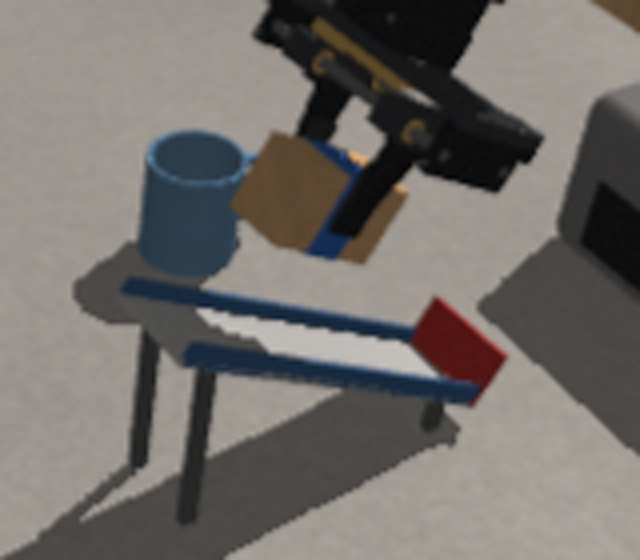

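View pics/t7.png

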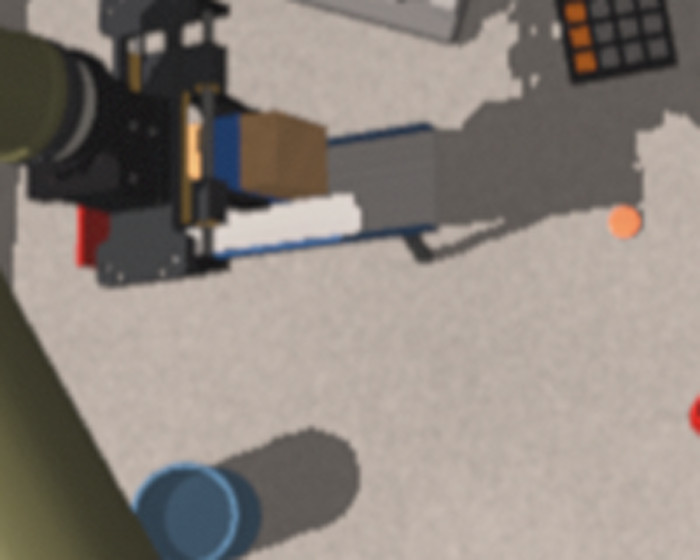

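The carton is held squarely over the lane. In the scene crop its underside, from about (280,248) to (360,263), runs nearly parallel to the lane. I'll descend along the lane normal.

```bash
python3 -m creep '[[25,0,-1,0,0,0,40],[25,0,0,0,0,0,40],[12,0,0,0,0,0,40],[0,0,0,0,0,0,40],[0,0,0,0,0,0,40]]';python3 d.py .6089 .2708 .1583 2.24 '[.0183,-.4691,-.8829]'
```

```text
time: 28.55
position: [0.606, 0.3567, 0.3217]
tool_rot: [0.822, 0.852, -1.365]
ft_force: [0.8, 0.3, -3.1]
grip_width: 0.572
t 28.55 grasp [0.6094 0.2796 0.177 ] jawdeg 2.3 approach [ 0.021 -0.47  -0.882] F [ 0.8  0.3 -3.1] grip mm 49.7 q [-0.9   0.6   0.34  1.3   0.22  1.53 -0.58]
shift mm (current tool axes) [20.6 -0.5 -0.8] turn [-0.     0.001 -0.003] shift in target axes [20.6 -0.4 -0.8]
```

```bash
python3 -m creep '[[8,0,-1,0,0,0,40],[5,0,0,0,0,0,40],[2,0,0,0,0,0,40],[0,0,0,0,0,0,40]]';python3 d.py .6089 .2708 .1583 2.24 '[.0183,-.4691,-.8829]';python3 -m creep '[[1.5,0,0,0,0,0,40],[0,0,0,0,0,0,40]]';python3 d.py
```

```text
time: 28.95
position: [0.6059, 0.3498, 0.3065]
tool_rot: [0.82, 0.852, -1.367]
ft_force: [-0.5, 0.2, -4.3]
grip_width: 0.571
t 28.95 grasp [0.6091 0.2724 0.1619] jawdeg 2.3 approach [ 0.019 -0.472 -0.882] F [-0.5  0.2 -4.3] grip mm 49.7 q [-0.89  0.61  0.34  1.33  0.22  1.5  -0.59]
shift mm (current tool axes) [ 3.9 -0.1  0.2] turn [ 0.     0.003 -0.001] shift in target axes [ 3.9 -0.1  0.2]
time: 29.15
position: [0.606, 0.3492, 0.3055]
tool_rot: [0.82, 0.852, -1.367]
ft_force: [-0.4, 0.2, -2.7]
grip_width: 0.571
t 29.15 grasp [0.6093 0.272  0.1609] jawdeg 2.3 approach [ 0.02  -0.471 -0.882] F [-0.4  0.2 -2.7] grip mm 49.7 q [-0.89  0.61  0.34  1.33  0.22  1.5  -0.59]
```

```bash
python3 -m creep '[[0.7,0,0,0,0,0,40],[0,0,0,0,0,0,40]]';python3 d.py;python3 -m creep '[[0.7,0,0,0,0,0,40],[0,0,0,0,0,0,40]]';python3 d.py .6089 .2708 .1583 2.24 '[.0183,-.4691,-.8829]'
```

```text
time: 29.35
position: [0.606, 0.3489, 0.3049]
tool_rot: [0.82, 0.852, -1.367]
ft_force: [-0.4, -0.4, -3.2]
grip_width: 0.573
t 29.35 grasp [0.6093 0.2717 0.1603] jawdeg 2.3 approach [ 0.02  -0.471 -0.882] F [-0.4 -0.4 -3.2] grip mm 49.9 q [-0.89  0.61  0.34  1.33  0.22  1.5  -0.59]
time: 29.55
position: [0.606, 0.3486, 0.3042]
tool_rot: [0.82, 0.852, -1.367]
ft_force: [-0.5, -0.4, -3.7]
grip_width: 0.573
t 29.55 grasp [0.6093 0.2713 0.1596] jawdeg 2.3 approach [ 0.02  -0.471 -0.882] F [-0.5 -0.4 -3.7] grip mm 49.9 q [-0.89  0.61  0.34  1.33  0.22  1.49 -0.59]
shift mm (current tool axes) [ 1.4 -0.2  0.2] turn [ 0.     0.002 -0.001] shift in target axes [ 1.4 -0.2  0.2]
```

```bash
python3 -m creep '[[0.8,0,0,0,0,0,40],[0,0,0,0,0,0,40]]';python3 d.py|cut -c1-160;python3 -m creep '[[0.7,0,0,0,0,0,40],[0,0,0,0,0,0,40]]' ;python3 d.py|cut -c1-160
```

```text
time: 29.75
position: [0.6061, 0.3482, 0.3035]
tool_rot: [0.82, 0.852, -1.367]
ft_force: [-0.7, 0.0, -3.1]
grip_width: 0.567
t 29.75 grasp [0.6093 0.2709 0.1589] jawdeg 2.3 approach [ 0.02  -0.471 -0.882] F [-0.7  0.  -3.1] grip mm 49.3 q [-0.89  0.61  0.35  1.33  0.22  1.49 -0.59]
time: 29.95
position: [0.6061, 0.348, 0.3031]
tool_rot: [0.82, 0.852, -1.367]
ft_force: [0.3, -0.9, -3.3]
grip_width: 0.571
t 29.95 grasp [0.6094 0.2707 0.1584] jawdeg 2.3 approach [ 0.02  -0.471 -0.882] F [ 0.3 -0.9 -3.3] grip mm 49.7 q [-0.89  0.61  0.34  1.33  0.22  1.49 -0.59]
```

```bash
python3 -m creep '[[0.7,0,0,0,0,0,40],[0,0,0,0,0,0,40]]';python3 d.py|cut -c1-160;python3 -m creep '[[0.7,0,0,0,0,0,40],[0,0,0,0,0,0,40]]' ;python3 d.py|cut -c1-160
```

```text
time: 30.15
position: [0.606, 0.3479, 0.3031]
tool_rot: [0.821, 0.852, -1.366]
ft_force: [-0.8, 1.9, 1.9]
grip_width: 0.572
t 30.15 grasp [0.6093 0.2708 0.1584] jawdeg 2.3 approach [ 0.02  -0.471 -0.882] F [-0.8  1.9  1.9] grip mm 49.8 q [-0.89  0.61  0.34  1.34  0.22  1.49 -0.59]
time: 30.35
position: [0.606, 0.3478, 0.3031]
tool_rot: [0.821, 0.852, -1.366]
ft_force: [-2.3, 2.7, 4.7]
grip_width: 0.573
t 30.35 grasp [0.6094 0.2707 0.1584] jawdeg 2.3 approach [ 0.021 -0.47  -0.882] F [-2.3  2.7  4.7] grip mm 49.8 q [-0.89  0.6   0.34  1.34  0.22  1.49 -0.59]
```

It made contact exactly at the predicted height. I'll release.

```bash
python3 -m creep '[[0,0,0,0,0,0,75],[0,0,0,0,0,0,75],[0,0,0,0,0,0,75],[0,0,0,0,0,0,75],[0,0,0,0,0,0,75]]';python3 -m creep '[[0,0,0,0,0,0,75],[0,0,0,0,0,0,75],[0,0,0,0,0,0,75],[0,0,0,0,0,0,75],[0,0,0,0,0,0,75]]';python3 - <<'E'
from h import *
S=get_image("scene")
cv2.imwrite("pics/s8.png",cv2.resize(S["img"][100:240,300:460,::-1],None,fx=4,fy=4,interpolation=cv2.INTER_CUBIC))
E
```

```text
time: 30.85
position: [0.6062, 0.347, 0.3015]
tool_rot: [0.82, 0.852, -1.367]
ft_force: [-0.1, -0.3, 0.0]
grip_width: 0.847
time: 31.35
position: [0.6061, 0.3472, 0.3017]
tool_rot: [0.82, 0.852, -1.367]
ft_force: [0.1, -0.4, 0.5]
grip_width: 0.859
```

View pics/s8.png

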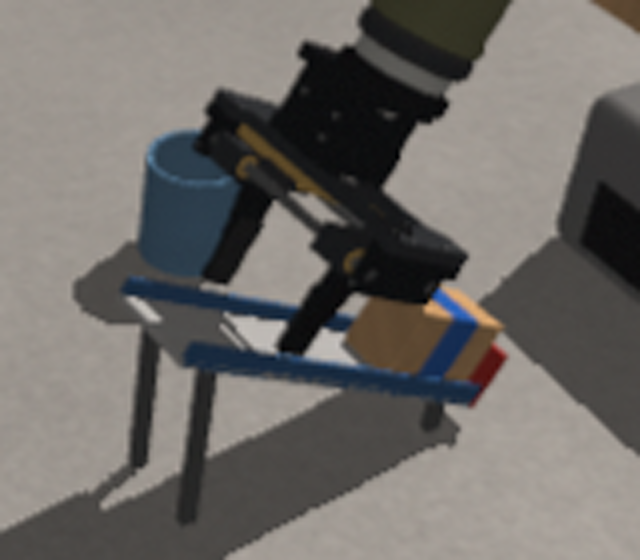

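The carton slid down to the red stop by itself, near (470,365) in the crop. I'll retract along the lane normal and check everything.

```bash
python3 -m creep '[[-20,0,0,0,0,0,75],[-40,0,0,0,0,0,75],[-45,0,0,0,0,0,75],[-30,0,0,0,0,0,75],[0,0,0,0,0,0,75]]';python3 -m creep '[[0,-35,0,0,0,0,75],[0,-48,0,0,0,0,75],[0,-48,0,0,0,0,75],[0,-40,0,0,0,0,75],[0,0,0,0,0,0,75]]';python3 d.py;python3 - <<'E'
from h import *
S=get_image("scene");T=get_image("top")
cv2.imwrite("pics/s9.png",cv2.resize(S["img"][150:300,120:450,::-1],None,fx=2.4,fy=2.4,interpolation=cv2.INTER_CUBIC))
cv2.imwrite("pics/t9.png",cv2.resize(T["img"][140:290,100:440,::-1],None,fx=2.3,fy=2.3,interpolation=cv2.INTER_CUBIC))
E
```

```text
time: 31.9
position: [0.603, 0.4135, 0.4257]
tool_rot: [0.826, 0.853, -1.359]
ft_force: [-0.4, -0.2, 0.7]
grip_width: 0.861
time: 32.4
position: [0.4274, 0.4052, 0.4199]
tool_rot: [0.814, 0.859, -1.363]
ft_force: [-0.7, 0.2, -0.1]
grip_width: 0.86
t 32.4 grasp [0.4304 0.3281 0.2752] jawdeg 2.7 approach [ 0.018 -0.47  -0.882] F [-0.7  0.2 -0.1] grip mm 74.8 q [-1.13  0.33  0.3   1.47  0.24  1.71 -0.8 ]
```

View pics/s9.png

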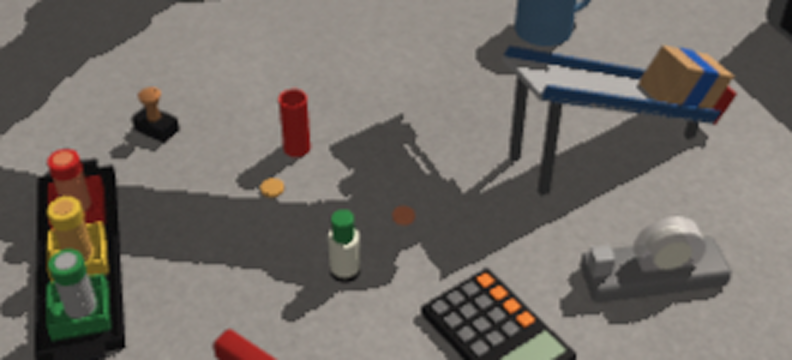

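View pics/t9.png

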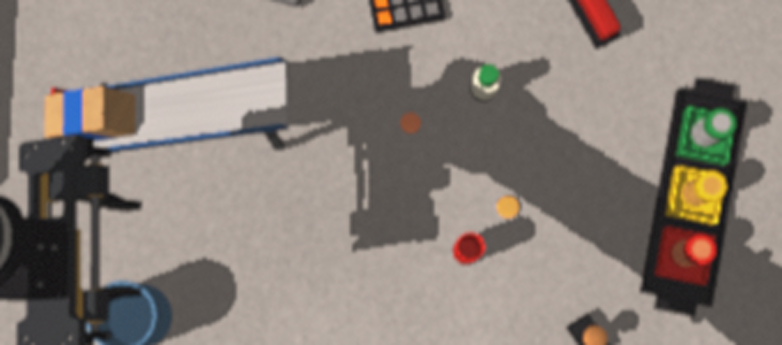

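The pictures show all three tubes upright in their own cups, at (720,125), (711,187) and (700,248) in the top crop. The carton rests lengthwise against the stop at (90,112). The empty tube (470,247) and glue stick (487,80) still stand, and the gripper touches nothing. Handing in.

```bash
python3 -c "
from bench import ctrl;print(ctrl.close_job())"
```

```text
the job is handed in; nothing more can be done
None
```

The job is done and handed in at about 32.5 s of the 93 s allowed; handing in reports no verdict.

- **Tubes:** I moved them in the order red, green, yellow. Each was lowered until the force reading showed it on the cup floor, with the grasp point at 0.066–0.067 m as expected, and only then released. All three stand upright in the cup of their own colour. Their caps were within about 4 px, in 3x crops, of where an upright tube's would be.
- **Carton:** I set it down lengthwise with its centre about 222 mm up the 300 mm slope, tilted to match the lane. It touched down at the predicted height, I let go, and it slid by itself to the red stop.
- **Look-alikes and clearance:** The last pictures show the empty red tube and the glue stick still standing where they were. The gripper was clear of everything, with force readings near zero.

No check failed. The two cameras disagreed by 1–3 mm on most points and by up to 6 mm on the first yellow tube reading. I averaged the two views for the carton and picked values between or close to them for the tubes and cups.

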